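Clean the camera's seal channel with a stylus and refit the bottom cover

TASK

The camera lies upside down in its cradle with the bottom cover off: take the cleaning stylus from its stand and run its sprung tip slowly (well under 10 centimetres a second) and lightly along the floor of the U-shaped seal channel, from the end on the lens side right round to the end on the screen side, without lifting it out on the way and keeping clear of the circuit board. With the channel done, put the stylus back upright in its stand, collar down on the rim, and set the bottom cover gently over the two locating pegs so that it lies flat on the camera. Leave the other things on the bench where they are.

Things in the scene. Friction and masses are not known exactly. Their poses are not given: they have to be found in the camera images.
- camera: Black camera clamped upside down in a steel cradle; fixed. Origin: under the cradle's centre, on the bench. +x towards lens mount (round grey cap), -x towards rear screen, +y towards battery end and hand grip, z up. Body x -32..32, y -75..75 mm; mount and grip stick out to x 50. Battery end (y 18..75) is 122 high; the rest is open on top, with its rim at z 117.
- board: Green circuit board inside the camera's opening, within the channel's inner rib; covers camera x -17..17, y -49..-3 mm, its top at z 106, parts on it up to z 109. Origin and axes are the camera's.
- seam_start (a point): Lens-side end of the seal channel's centre line, on the floor: camera x 25, y 12, z 113 mm. The channel is U-shaped, 8 wide and 4 deep, with a brass-coloured floor, a black outer wall 3 thick and a bare metal inner rib 2.5 thick, both with tops at z 117. Its three legs are straight, its corners square; the floor goes on 6 mm past either end, to a wall. Axes are the camera's.
- seam_corner1 (a point): First corner of the channel's centre line, on the floor (camera x 25, y -68, z 113 mm).
- seam_corner2 (a point): Second corner of the channel's centre line, on the floor (camera x -25, y -68, z 113 mm).
- seam_end (a point): Screen-side end of the channel's centre line, on the floor (camera x -25, y 12, z 113 mm).
- peg1 (a point): Tip of the first steel locating peg, inside the U: camera x 12, y 5, z 123.5 mm. Diameter 5.5 mm, pointed over its top 4 mm, upright.
- peg2 (a point): Tip of the second, like locating peg: camera x -12, y -57, z 123.5 mm.
- cover_seat (a point): Where the cover's origin lies when it is home, its axes then along the camera's: camera x 0, y -30, z 117 mm (the plane of the rim). Axes are the camera's.
- stylus: Cleaning stylus, 50 g, 132 mm long, round. From its origin at the end of the tip, z along the axis to the butt: white tip, blue nose from z 16, widening to the blue barrel (11 in diameter) from z 34, steel collar (24 in diameter) z 62..66, yellow handle (13 in diameter) z 66..132. It starts upright in its stand, hanging by the collar.
- stylus_point (a point): Round end (3.5 mm in diameter) of the stylus's white nylon tip, its lowest point. The tip is sprung: it slides up into the nose by up to 5 mm, under 0.6 N at first touch, 2.1 N when fully in. With nothing pressing on it, it lies at the stylus's origin.
- stand: Fixed stylus stand: dark round foot 64 mm in diameter, upright aluminium tube 26 outside and 18 inside, rim 72 above the bench, closed below z 9. Origin: under its centre, z up. With the collar on the rim the stylus's origin lies on the tube's axis, 10 above the stand's origin.
- cover: Camera's bottom cover, loose, black, about 75 g, lying right way up: plate 64 (x) x 90 (y) x 5 mm, raised rubber tripod foot 34 (x) x 40 (y) in its middle, top at z 18, to hold it by. Origin: centre of the plate's underside. Two 8.5 mm holes through the plate at (12, 35) and (-12, -27) go over peg1 and peg2: it fits one way round only. White label at (-16, 34).
- blower: Black rubber dust blower with red nozzle, standing, 66 mm in diameter, 155 high; origin under its centre. Leave alone.
- lens: Black lens standing upright, 76 mm in diameter, 88 high; origin under its centre. Leave alone.
- lens_cap: Black lens cap lying flat, 72 mm in diameter, 12 thick; origin under its centre. Leave alone.
- screwdriver: Small red-handled screwdriver lying on the bench along its own x, 150 mm long. Leave alone.
- screw_tray: Green divided screw tray 85 x 60 x 18 mm; origin under its centre. Leave alone.
- battery: Grey camera battery lying flat, 56 x 38 x 21 mm; origin under its centre. Leave alone.
Mind the look-alikes: they are no part of the job. There is more than one size of the stylus; the one meant has the size given above.

How it is judged:
By the outcome, as a careful person would: the job done as asked, in the order asked, and still so for the second after the job is handed in, with the robot touching nothing.
It also fails if it takes over 72 s, if anything falls off the work surface, if the arm or the gripper's body presses on something with over 40 N, if the wrist force passes 120 N, or if a joint passes its speed limit or range.

ROBOT

A 6-joint arm with a two-finger parallel gripper is mounted at the origin on the work surface. World frame = base frame: x ahead of the robot, y to its left, z up, the work surface at z = 0. Lengths are in m, angles in degrees, forces in N, time in s.
With the tool pointing down it reaches from about 0.275 to 0.825 m from the base axis. Payload 5.2 kg.
Tool frame: the origin (TCP) lies between the finger pads; the fingertips stand 22 mm ahead of it and the grasp point (between the pads) lies 3 mm ahead of it; z points along the fingers, y is the line along which they close (so a half turn about z gives the same grasp; the last joint's range is limited). The gripper opens to 93 mm and grips with 3 to 60 N. Pads are 15 mm wide; open, the fingers measure 128 mm over their backs; the gripper's body (75 mm by 188 mm) begins 65 mm behind the grasp point.
Start: joints at [65.329, 14.817, 87.949, -0, 77.235, -11.62], TCP at [0.124, 0.536, 0.241] pointing down, gripper open.
Joint ranges: [-179.93, 179.93], [-52.35, 119.4], [10.71, 147.94], [-69.91, 249.91], [12.55, 155.21], [-178.61, 178.61]. Speed limits (degrees/s): [147.25, 147.25, 180, 180, 180, 180].

INTERFACE

Orientations are given as [roll, pitch, yaw] about the fixed x, y, z axes, in that order (R = Rz(yaw) Ry(pitch) Rx(roll)).
In Python, from bench import robot gives the robot as it stands. The module is installed in compiled form; this text tells all that it offers.
- The arm moves only by the tool step_arm, never from a script. Its argument "commands" is a list that holds one entry, the list of rows, each a list of 6 numbers: the shift along the tool's x, y, z in units of 20 mm (1.0 is 20 mm), then the turn, a rotation vector about the tool's x, y, z in units of 0.12 rad (1.0 is 0.12 rad). In form: [[[x, y, z, rx, ry, rz], ...]]. A call has 1 to 20 rows; each row shifts and turns the commanded pose from where the row before left it, along the tool's axes as they then stand; what a row does not reach is not made up. A row lasts 1/12 s, in which the tool goes at most 41.7 mm and 7.16 degrees, less where a joint would pass 70% of its speed; a pose out of reach is approached as far as the arm can. A call with a number of a shift or a turn outside -1 to 1 is refused whole. A call with a gripper value outside its range is refused whole. "gripper" is the opening, from -1 (shut) to 1 (fully open), set as the call begins (left out, the last holds). The fingers move at their own pace and stop on an object; the grip force is fixed at half the most. Time passes only in rows, so rows that do not move let the fingers close. It gives the time, the measured TCP pose, the force, the opening and the grip force at its end, in the units of the state.
- robot.state(): the state, without advancing time (a new reading comes with each control period).
- robot.capture(name): name is "scene" or "side" or "wrist"; returns a dict with "frame" (384x512x3 uint8, red, green, blue), "mtx" (3x3 intrinsics, pixels), "k1" (the pictures are not rectified: a ray, as slopes to the right and down, at radius r is drawn at 1 + k1 r^2 times it, then the intrinsics apply), "xyz" and "rotation" of the camera in the world. Camera axes: x right, y up, looking along -z (the intrinsics and any distortion apply to the point x, -y, -z); pixel columns grow to the right and rows downward; lengths in m; the calibration is good to about 2 mm. A picture is of the moment at which its call begins. There is no depth.
- robot.finish_job(): hands the job in; it is judged then, once.
Trained networks look in a picture, given as the dict that the camera call returned (one of the last four; its "shot" number tells which), for a name from the list of things; names that differ only in an ending like _2 or _b are one class to them, and where a whole thing is asked for, a point or a joint stands for the part that bears it (a point fixed in the world has none). Each returns a list of dicts, best first, with "confidence" (0 to 1); they miss things now and then, are a little off and sometimes report something else, mostly with a low value. They report only what shows in the picture. A call takes as long as a camera call. They do not tell look-alikes from the thing itself.
- robot.recognise(picture, label): "at" ([x, y, z] in m, in the coordinates of the camera as it stood for that picture, good to about 4 mm: the middle of the surface that is visible of it).
The state is a dict: "t": time; "joint_positions": joint angles; "qd": joint speeds; "tau": joint torques, N m; "position": TCP position; "eef_rot": TCP orientation; "force": force on the tool from outside, world axes, zero at the start; "moment": the same for the moment, N m; "width": opening from 0.0 (shut) to 1.0 (fully open); "gripper_force": force on a finger pad.
Only numpy, scipy, OpenCV 4.12 (cv2) and the standard library are available. Lean on these libraries where they do the work, as an engineer would, in place of code of your own. Each camera call takes 0.05 s, during which the arm holds its last target. There are 200 camera calls.

## Working session

There is one attempt and no reset: what is moved stays moved. The work goes in short steps, Python scripts to look and compute and a tool call to move; the robot and the scene stay as the last step left them, time stands still between calls to the robot, and variables do not carry over. Pictures are saved under pics/ and viewed, at most 10 in all, crops included, and the job is handed in when it is done.

Besides the shell and the picture viewer there is one more tool, called after ">>>" as name(argument=value, ...), one argument or row to a line, values as JSON. step_arm: Moves the arm, as the interface text tells. Shifts and turns lie within -1 to 1; 1 stands for 20 mm of shift or 0.12 rad of turn. Its arguments: {"type":"object","properties":{"commands":{"type":"array","items":{"type":"array","items":{"type":"array","items":{"type":"number","minimum":-1,"maximum":1}}}},"gripper":{"type":"number"}},"required":["commands"]}

```bash
mkdir -p pics; cat > h.py <<'E'
import numpy as np, cv2
from bench import robot
def world(c,p): return np.array(c["rotation"])@np.array(p)+np.array(c["xyz"])
def pix(c,P):
    p=np.array(c["rotation"]).T@(np.array(P,float)-np.array(c["xyz"]))
    s=np.array([p[0]/-p[2],-p[1]/-p[2]]); s=s*(1+c["k1"]*(s@s))
    return (np.array(c["mtx"])@[s[0],s[1],1])[:2]
def ray(c,uv):
    K=np.array(c["mtx"]); d=np.array([(uv[0]-K[0,2])/K[0,0],(uv[1]-K[1,2])/K[1,1]]); s=d.copy()
    for _ in range(20): s=d/(1+c["k1"]*(s@s))
    v=np.array(c["rotation"])@[s[0],-s[1],-1]; return np.array(c["xyz"]),v
def onz(c,uv,z):
    o,v=ray(c,uv); return o+v*(z-o[2])/v[2]
def save(c,n,crop=None,k=1):
    f=c["frame"][:,:,::-1]
    if crop: x0,y0,x1,y1=crop; f=f[y0:y1,x0:x1]
    cv2.imwrite("pics/"+n,cv2.resize(f,None,fx=k,fy=k,interpolation=cv2.INTER_CUBIC))
E
python3 - <<'E'
from h import *
for n in ["scene","side"]:
    c=robot.capture(n); save(c,n+"0.png",k=1.5)
    print(n,np.round(c["xyz"],3),c["k1"],np.round(c["mtx"],1).tolist())
    for l in ["camera","board","stylus","stand","cover","blower","lens","lens_cap","screwdriver","screw_tray","battery","peg1","peg2","seam_start","seam_corner1","seam_corner2","seam_end"]:
        for r in robot.recognise(c,l)[:3]:
            w=world(c,r["at"]); print(l,round(r["confidence"],2),np.round(w,3),np.round(pix(c,w)))
print(robot.state())
E
```

```text
scene [ 1.163 -0.199  0.728] -0.025145409996043266 [[349.8, 0.0, 259.2], [0.0, 349.8, 189.8], [0.0, 0.0, 1.0]]Traceback (most recent call last):
  File "<stdin>", line 7, in <module>
  File "h.py", line 6, in pix
    s=np.array([p[0]/-p[2],-p[1]/-p[2]]); s=s*(1+c["k1"]*(s@s))
                ~^^^
IndexError: invalid index to scalar variable.
```

```bash
python3 - <<'E'
from h import *
c=robot.capture("scene"); print(c.keys(),c["rotation"])
print(robot.recognise(c,"stand"))
E
```

```text
dict_keys(['frame', 'mtx', 'k1', 'xyz', 'rotation', 'shot']) [46.15829926  0.16571569 67.08392494]
[{'at': [-0.3129, -0.1401, -0.8969], 'confidence': 0.8}]
```

Rotation is roll/pitch/yaw in degrees.

```bash
python3 - <<'E'
s=open('h.py').read()
s=s.replace('np.array(c["rotation"])','Rm(c["rotation"])').replace('def world','from scipy.spatial.transform import Rotation as Ro\ndef Rm(r): return Ro.from_euler("xyz",r,degrees=True).as_matrix()\ndef world',1)
open('h.py','w').write(s)
E
python3 - <<'E'
from h import *
for n in ["scene","side"]:
    c=robot.capture(n); save(c,n+"0.png",k=1.5)
    print(n,np.round(c["xyz"],3),c["rotation"])
    for l in ["camera","board","stylus","stand","cover","blower","lens","lens_cap","screwdriver","screw_tray","battery","peg1","peg2","seam_start","seam_corner1","seam_corner2","seam_end"]:
        for r in robot.recognise(c,l)[:3]:
            w=world(c,r["at"]); print(l,round(r["confidence"],2),np.round(w,3),np.round(pix(c,w)))
print(robot.state())
E
```

```text
scene [ 1.163 -0.199  0.728] [46.15829926  0.16571569 67.08392494]
camera 0.95 [0.593 0.016 0.08 ] [251. 208.]
stylus 0.84 [ 0.441 -0.271  0.106] [124. 193.]
stylus 0.62 [ 0.529 -0.28   0.107] [125. 218.]
stylus 0.59 [ 0.554 -0.362  0.11 ] [ 90. 235.]
stand 0.72 [ 0.533 -0.276  0.007] [138. 244.]
cover 0.7 [0.551 0.318 0.006] [339. 187.]
cover 0.19 [0.357 0.118 0.012] [253. 164.]
blower 0.78 [ 0.773 -0.198  0.091] [185. 295.]
blower 0.23 [0.599 0.016 0.086] [251. 208.]
lens 0.84 [0.768 0.142 0.093] [331. 240.]
lens 0.26 [0.594 0.013 0.082] [250. 208.]
lens_cap 0.86 [0.356 0.117 0.015] [253. 163.]
lens_cap 0.3 [0.593 0.017 0.082] [251. 207.]
screwdriver 0.79 [ 0.412 -0.123  0.022] [183. 193.]
screw_tray 0.98 [ 0.762 -0.023  0.008] [263. 283.]
battery 0.61 [0.507 0.463 0.023] [371. 162.]
peg1 0.72 [0.595 0.014 0.09 ] [250. 206.]
peg1 0.62 [ 0.534 -0.275  0.005] [138. 245.]
peg2 0.72 [0.595 0.014 0.09 ] [250. 206.]
peg2 0.62 [ 0.534 -0.275  0.005] [138. 245.]
seam_start 0.86 [0.599 0.011 0.085] [250. 209.]
seam_corner1 0.75 [0.595 0.014 0.083] [250. 208.]
seam_corner2 0.75 [0.595 0.014 
[... 1398 characters left out ...]
 0.548 -0.017  0.082] [262. 223.]
{'t': 2.0, 'joint_positions': array([ 6.53281486e+01,  1.48179303e+01,  8.79506316e+01,  7.96521770e-04,
        7.72335812e+01, -1.16195235e+01]), 'qd': array([-0.02451557,  0.00959455, -0.01435151,  0.06068242,  0.01355622,
        0.01072703]), 'tau': array([-2.49061623e-04, -4.37181687e+01, -2.84311777e+01,  7.18549895e-02,
        3.11298855e-02, -3.59835212e-05]), 'position': array([0.12418394, 0.53579587, 0.24062977]), 'eef_rot': array([-1.79998057e+02, -1.19256827e-03,  1.66947496e+02]), 'force': array([-0.65644594,  0.09180627, -0.16150434]), 'moment': array([-0.03023097, -0.01133075, -0.01190589]), 'gripper_force': 0.0, 'width': 1.0010981265588659}
```

View pics/scene0.png

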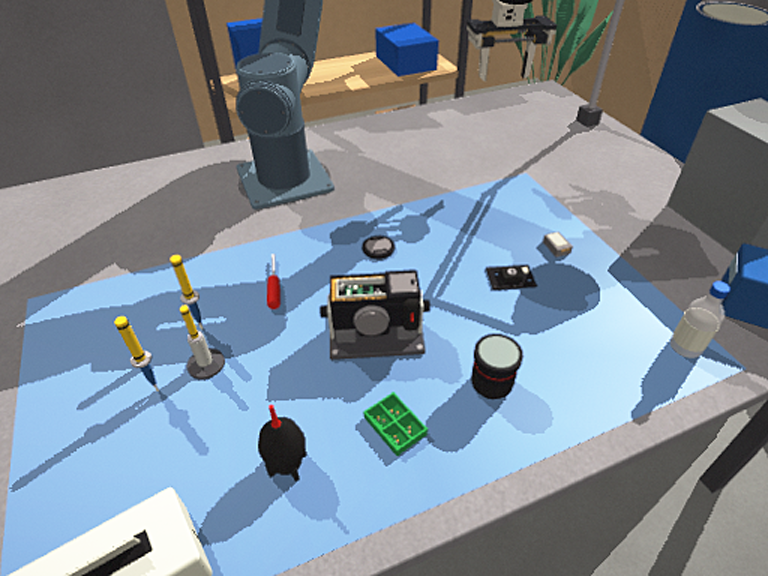

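View pics/side0.png

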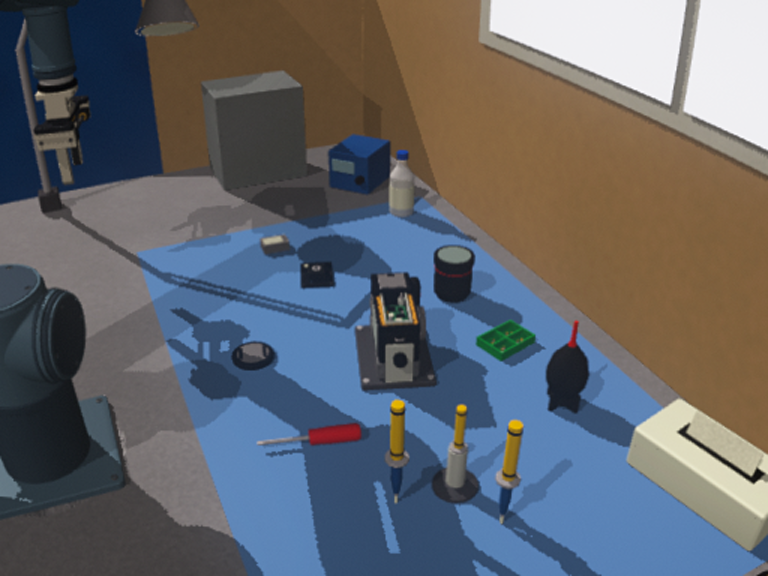

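```bash
cat >> h.py <<'E'
def plan(p,rpy=None,n=None,start=None,dec=2):
    """rows from the present (or start) pose to p"""
    if start is None:
        s=robot.state(); start=(s["position"],s["eef_rot"])
    p0=np.array(start[0]); R0=Ro.from_euler("xyz",start[1],degrees=True)
    R1=R0 if rpy is None else Ro.from_euler("xyz",rpy,degrees=True)
    w=(R0.inv()*R1).as_rotvec(); d=np.array(p)-p0
    if n is None: n=int(np.ceil(max(np.linalg.norm(d)/.019,np.linalg.norm(w)/.11,1)))
    rows=[];pc=p0.copy();Rc=R0
    for k in range(n):
        pt=p0+d*(k+1)/n
        a=np.round(Rc.inv().apply(pt-pc)/.02,dec); b=np.round(w/n/.12,dec if abs(w).max()>1e-6 else 0)+0.
        if k==n-1: b=np.round((Rc.inv()*R1).as_rotvec()/.12,dec)
        rows.append([float(x) for x in np.r_[a,b]+0.]); pc=pc+Rc.apply(a*.02); Rc=Rc*Ro.from_rotvec(b*.12)
    print(n,"rows",str(rows).replace(" ","")); print("ends",np.round(pc,4),np.round(Rc.as_euler("xyz",degrees=True),2))
    return pc,Rc.as_euler("xyz",degrees=True)
E
python3 - <<'E'
from h import *
c=robot.capture("wrist"); s=robot.state()
R=Rm(s["eef_rot"]); print(c["mtx"],c["k1"]); print("cam in tool",R.T@(np.array(c["xyz"])-s["position"]), "axes\n",np.round(R.T@Rm(c["rotation"]),3))
e=plan([0.50,0.15,0.40],[180,0,90],n=22)
E
```

```text
[[341.88921216   0.         257.97036066]
 [  0.         341.88921216 187.43405366]
 [  0.           0.           1.        ]] -0.06870422715207457
cam in tool [ 0.07457763  0.00115714 -0.14321262] axes
 [[-0.     0.962  0.272]
 [ 1.     0.     0.   ]
 [ 0.     0.272 -0.962]]
22 rows [[-1.03,-0.66,-0.36,0.0,0.0,0.51],[-1.07,-0.6,-0.36,0.0,0.0,0.51],[-1.1,-0.53,-0.37,0.0,0.0,0.51],[-1.14,-0.46,-0.36,0.0,0.0,0.51],[-1.15,-0.39,-0.36,0.0,0.0,0.51],[-1.19,-0.32,-0.36,0.0,0.0,0.51],[-1.2,-0.25,-0.37,0.0,0.0,0.51],[-1.21,-0.17,-0.36,0.0,0.0,0.51],[-1.22,-0.1,-0.36,0.0,0.0,0.51],[-1.22,-0.03,-0.36,0.0,0.0,0.51],[-1.22,0.05,-0.36,0.0,0.0,0.51],[-1.22,0.13,-0.37,0.0,0.0,0.51],[-1.21,0.2,-0.36,0.0,0.0,0.51],[-1.19,0.27,-0.36,0.0,0.0,0.51],[-1.18,0.35,-0.36,0.0,0.0,0.51],[-1.15,0.41,-0.36,0.0,0.0,0.51],[-1.12,0.49,-0.37,0.0,0.0,0.51],[-1.09,0.55,-0.36,0.0,0.0,0.51],[-1.06,0.62,-0.36,0.0,0.0,0.51],[-1.01,0.69,-0.36,0.0,0.0,0.51],[-0.98,0.74,-0.37,0.0,0.0,0.51],[-0.92,0.8,-0.36,0.0,0.0,0.48]]
ends [0.5  0.15 0.4 ] [-180.      0.     90.01]
```

```bash
python3 - <<'E'
from h import *
e=plan([0.52,0.22,0.40],[180,0,90],n=28)
E
```

```text
28 rows [[-0.82,-0.39,-0.28,0.0,0.0,0.4],[-0.83,-0.35,-0.29,0.0,0.0,0.4],[-0.85,-0.31,-0.28,0.0,0.0,0.4],[-0.86,-0.27,-0.29,0.0,0.0,0.4],[-0.88,-0.23,-0.28,0.0,0.0,0.4],[-0.88,-0.18,-0.29,0.0,0.0,0.4],[-0.9,-0.14,-0.28,0.0,0.0,0.4],[-0.89,-0.1,-0.29,0.0,0.0,0.4],[-0.91,-0.06,-0.28,0.0,0.0,0.4],[-0.9,-0.01,-0.29,0.0,0.0,0.4],[-0.9,0.03,-0.28,0.0,0.0,0.4],[-0.91,0.08,-0.28,0.0,0.0,0.4],[-0.89,0.11,-0.29,0.0,0.0,0.4],[-0.89,0.16,-0.28,0.0,0.0,0.4],[-0.88,0.21,-0.29,0.0,0.0,0.4],[-0.87,0.24,-0.28,0.0,0.0,0.4],[-0.86,0.29,-0.29,0.0,0.0,0.4],[-0.84,0.33,-0.28,0.0,0.0,0.4],[-0.83,0.36,-0.29,0.0,0.0,0.4],[-0.81,0.41,-0.28,0.0,0.0,0.4],[-0.79,0.45,-0.29,0.0,0.0,0.4],[-0.76,0.48,-0.28,0.0,0.0,0.4],[-0.74,0.52,-0.29,0.0,0.0,0.4],[-0.72,0.55,-0.28,0.0,0.0,0.4],[-0.68,0.59,-0.28,0.0,0.0,0.4],[-0.66,0.62,-0.29,0.0,0.0,0.4],[-0.63,0.65,-0.28,0.0,0.0,0.4],[-0.6,0.68,-0.29,0.0,0.0,0.39]]
ends [0.5201 0.22   0.4   ] [-180.      0.     90.01]
```

>>> step_arm(
  commands=[
    [[-0.82,-0.39,-0.28,0,0,0.4],[-0.83,-0.35,-0.29,0,0,0.4],[-0.85,-0.31,-0.28,0,0,0.4],[-0.86,-0.27,-0.29,0,0,0.4],[-0.88,-0.23,-0.28,0,0,0.4],[-0.88,-0.18,-0.29,0,0,0.4],[-0.9,-0.14,-0.28,0,0,0.4],[-0.89,-0.1,-0.29,0,0,0.4],[-0.91,-0.06,-0.28,0,0,0.4],[-0.9,-0.01,-0.29,0,0,0.4],[-0.9,0.03,-0.28,0,0,0.4],[-0.91,0.08,-0.28,0,0,0.4],[-0.89,0.11,-0.29,0,0,0.4],[-0.89,0.16,-0.28,0,0,0.4],[-0.88,0.21,-0.29,0,0,0.4],[-0.87,0.24,-0.28,0,0,0.4],[-0.86,0.29,-0.29,0,0,0.4],[-0.84,0.33,-0.28,0,0,0.4],[-0.83,0.36,-0.29,0,0,0.4],[-0.81,0.41,-0.28,0,0,0.4]],
  ],
)

```text
t: 3.72
position: [0.4075, 0.3095, 0.3548]
eef_rot: [180.0, -0.0, 111.8]
force: [-0.2, -0.4, -0.1]
width: 1.0
gripper_force: 0.0
```

>>> step_arm(
  commands=[
    [[-0.79,0.45,-0.29,0,0,0.4],[-0.76,0.48,-0.28,0,0,0.4],[-0.74,0.52,-0.29,0,0,0.4],[-0.72,0.55,-0.28,0,0,0.4],[-0.68,0.59,-0.28,0,0,0.4],[-0.66,0.62,-0.29,0,0,0.4],[-0.63,0.65,-0.28,0,0,0.4],[-0.6,0.68,-0.29,0,0,0.39],[0,0,0,0,0,0],[0,0,0,0,0,0]],
  ],
)

```text
t: 4.55
position: [0.5205, 0.2196, 0.3998]
eef_rot: [-180.0, -0.0, 90.0]
force: [-0.1, -0.8, -1.1]
width: 1.001
gripper_force: 0.0
```

```bash
python3 - <<'E'
from h import *
c=robot.capture("wrist"); save(c,"w1.png",k=1.5); np.save("w1.npy",c,allow_pickle=True)
for l in ["camera","board","cover","peg1","seam_start","battery","lens_cap","lens"]:
    for r in robot.recognise(c,l)[:2]:
        w=world(c,r["at"]); print(l,round(r["confidence"],2),np.round(w,3),np.round(pix(c,w)))
s=robot.state(); print(s["t"],s["position"],s["eef_rot"])
E
```

```text
camera 0.62 [0.564 0.067 0.08 ] [286. 251.]
board 0.58 [0.561 0.017 0.104] [285. 289.]
board 0.46 [0.57  0.068 0.087] [291. 252.]
cover 0.68 [0.537 0.331 0.008] [269.  67.]
peg1 0.79 [0.566 0.072 0.087] [289. 250.]
seam_start 0.68 [0.562 0.071 0.084] [286. 250.]
lens_cap 0.89 [0.353 0.12  0.008] [157. 202.]
lens_cap 0.48 [0.566 0.071 0.085] [288. 250.]
lens 0.56 [0.74  0.166 0.085] [413. 188.]
5.0 [0.51968923 0.22037657 0.40011815] [ 1.79997885e+02 -1.85546170e-03  9.00645670e+01]
```

View pics/w1.png

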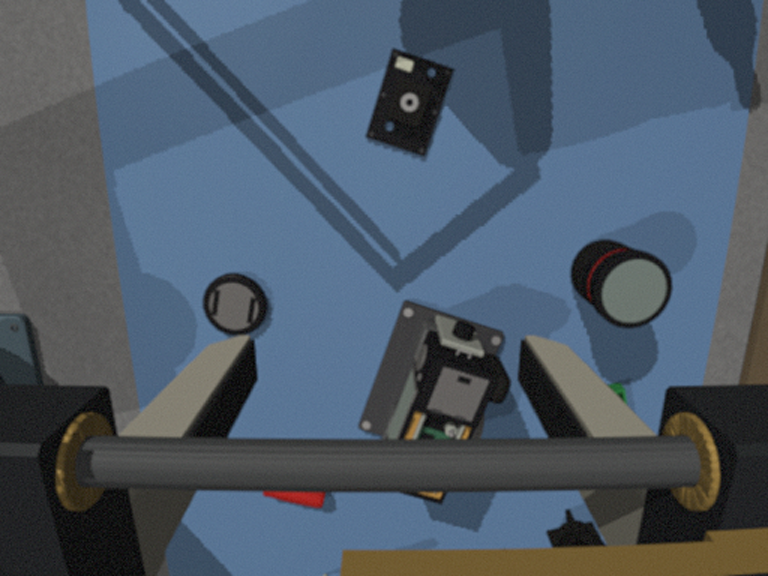

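```bash
python3 - <<'E'
from h import *
c=np.load("w1.npy",allow_pickle=True).item()
P=[onz(c,np.array(u)/1.5,.005) for u in [(395,49),(454,68),(425,158),(367,138)]]
print(np.round(P,4),np.mean(P,0))
for a,b in [(3,0),(2,1)]: d=P[b]-P[a]; print(np.degrees(np.arctan2(-d[0],d[1])),np.linalg.norm(d))
C=[onz(c,np.array(u)/1.5,.122) for u in [(441,368),(492,378)]]  # battery end top
print(np.round(C,4))
R=Ro.from_euler("xyz",[180,0,72],degrees=True); o=np.array([.56,.005,0])
t=o-R.apply([.075-.033,0,0]); t[2]=.26
plan(t,[180,0,72])
E
```

```text
[[0.5289 0.3799 0.005 ]
 [0.5872 0.3623 0.005 ]
 [0.56   0.2748 0.005 ]
 [0.5007 0.2948 0.005 ]] [0.54420757 0.32794936 0.005     ]
-18.335914629881618 0.08963468899758027
-17.293443632689524 0.0916206543569225
[[0.5697 0.0957 0.122 ]
 [0.6163 0.0856 0.122 ]]
16 rows [[-0.8,0.08,0.44,0.0,0.0,0.16],[-0.79,0.1,0.44,0.0,0.0,0.16],[-0.8,0.12,0.43,0.0,0.0,0.16],[-0.79,0.13,0.44,0.0,0.0,0.16],[-0.79,0.15,0.44,0.0,0.0,0.16],[-0.79,0.16,0.44,0.0,0.0,0.16],[-0.78,0.17,0.43,0.0,0.0,0.16],[-0.78,0.19,0.44,0.0,0.0,0.16],[-0.77,0.21,0.44,0.0,0.0,0.16],[-0.78,0.22,0.44,0.0,0.0,0.16],[-0.76,0.23,0.44,0.0,0.0,0.16],[-0.76,0.25,0.43,0.0,0.0,0.16],[-0.76,0.27,0.44,0.0,0.0,0.16],[-0.75,0.28,0.44,0.0,0.0,0.16],[-0.75,0.29,0.44,0.0,0.0,0.16],[-0.74,0.31,0.44,0.0,0.0,0.23]]
ends [ 0.5471 -0.0349  0.2599] [180.    -0.    71.98]
```

>>> step_arm(
  commands=[
    [[-0.8,0.08,0.44,0,0,0.16],[-0.79,0.1,0.44,0,0,0.16],[-0.8,0.12,0.43,0,0,0.16],[-0.79,0.13,0.44,0,0,0.16],[-0.79,0.15,0.44,0,0,0.16],[-0.79,0.16,0.44,0,0,0.16],[-0.78,0.17,0.43,0,0,0.16],[-0.78,0.19,0.44,0,0,0.16],[-0.77,0.21,0.44,0,0,0.16],[-0.78,0.22,0.44,0,0,0.16],[-0.76,0.23,0.44,0,0,0.16],[-0.76,0.25,0.43,0,0,0.16],[-0.76,0.27,0.44,0,0,0.16],[-0.75,0.28,0.44,0,0,0.16],[-0.75,0.29,0.44,0,0,0.16],[-0.74,0.31,0.44,0,0,0.23],[0,0,0,0,0,0],[0,0,0,0,0,0]],
  ],
)

```text
t: 6.5
position: [0.547, -0.0356, 0.2594]
eef_rot: [-179.9, -0.0, 71.9]
force: [0.5, 0.5, 0.3]
width: 0.998
gripper_force: 0.0
```

```bash
python3 - <<'E'
from h import *
c=robot.capture("wrist"); save(c,"w2.png",crop=(130,0,390,195),k=3); np.save("w2.npy",c,allow_pickle=True)
for l in ["board","peg1","peg2","seam_start","seam_corner1"]:
    for r in robot.recognise(c,l)[:2]:
        w=world(c,r["at"]); print(l,round(r["confidence"],2),np.round(w,3),np.round(pix(c,w)))
s=robot.state(); print(s["t"],s["position"],s["eef_rot"])
E
```

```text
board 0.82 [ 0.563 -0.002  0.105] [262. 138.]
peg1 0.87 [0.572 0.034 0.113] [259.  95.]
peg1 0.26 [ 0.519 -0.268  0.036] [293. 338.]
peg2 0.87 [0.572 0.034 0.113] [259.  95.]
peg2 0.26 [ 0.519 -0.268  0.036] [293. 338.]
seam_start 0.67 [0.574 0.034 0.112] [262.  94.]
seam_corner1 0.68 [0.572 0.029 0.116] [262. 101.]
6.8 [ 0.54740209 -0.03456348  0.26046358] [ 1.79942469e+02 -1.06385746e-02  7.20048827e+01]
```

View pics/w2.png

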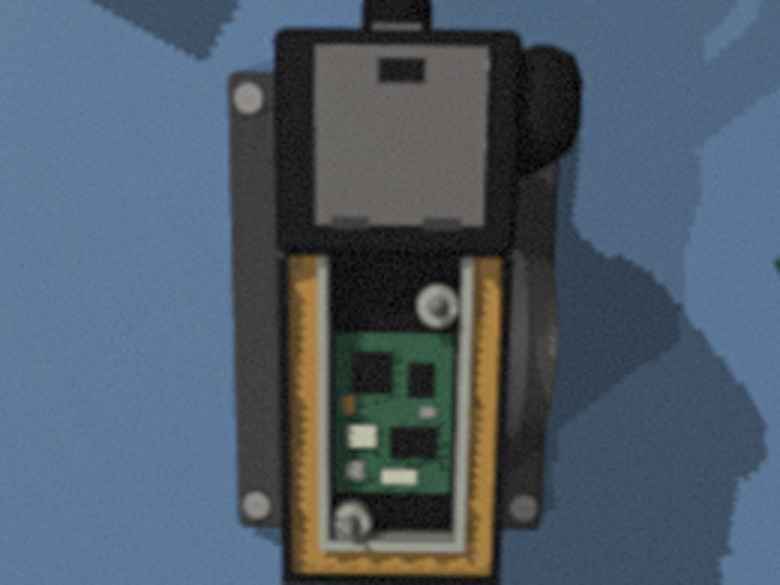

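```bash
cat > fit.py <<'E'
from h import *
from scipy.optimize import least_squares
c=np.load("w2.npy",allow_pickle=True).item()
F=[((12,5,123.5),(437,307)),((-12,-57,123.5),(350,523)),((-32,75,122),(277,31)),((32,75,122),(520,31)),((-32,18,122),(275,254)),((32,18,122),(515,253)),
((-21,-64,117),(321,551)),((21,-64,117),(467,551)),((-21,17,117),(318,256)),((21,17,117),(475,256)),((-29,-72,117),(296,577)),((29,-72,117),(497,577))]
M=np.array([f[0] for f in F])/1000.; U=np.array([((u+.5)/3-.5+130,(v+.5)/3-.5) for _,(u,v) in F])
def T(q,M): return Ro.from_euler("z",q[2]).apply(M)+[q[0],q[1],q[3] if len(q)>3 else 0]
def f(q): return (np.array([pix(c,p) for p in T(q,M)])-U).ravel()
if __name__=="__main__":
    for q0 in ([.565,.0,-.3],[.565,.0,-.3,0]):
        r=least_squares(f,q0,loss="soft_l1"); print(np.round(r.x,4),np.degrees(r.x[2])); print(np.round(r.fun.reshape(-1,2),1).tolist())
    np.save("cam.npy",r.x[:3]); 
E
python3 fit.py; python3 - <<'E'
from h import *
for n in ["scene","side"]:
    c=robot.capture(n)
    np.save(n+".npy",c,allow_pickle=True)
    f=c["frame"][:,:,::-1]; f=f[130:290,50:210] if n=="scene" else f[240:360,200:380]
    cv2.imwrite(f"pics/st_{n}.png",cv2.resize(f,(640,640*f.shape[0]//f.shape[1]),interpolation=cv2.INTER_CUBIC))
a=cv2.imread("pics/st_scene.png"); b=cv2.imread("pics/st_side.png"); h=560
s=[cv2.resize(i,(395,int(395*i.shape[0]/i.shape[1]))) for i in (a,b)]
m=max(i.shape[0] for i in s); cv2.imwrite("pics/st.png",np.hstack([cv2.copyMakeBorder(i,0,m-i.shape[0],0,5,cv2.BORDER_CONSTANT) for i in s]))
E
```

```text
[ 0.57    0.0241 -0.3171] -18.168460739731152
[[1.2, -0.5], [0.7, 3.0], [-2.6, -2.7], [1.0, -2.6], [-0.3, 0.3], [0.6, 0.7], [0.2, -0.3], [0.1, -0.3], [-0.3, 1.0], [-0.5, 1.1], [-0.4, -0.1], [-0.9, -0.1]]
[ 0.5699  0.0238 -0.3183 -0.003 ] -18.235957961433016
[[1.1, -0.2], [0.7, 2.5], [-2.0, -1.3], [0.7, -1.2], [0.2, 0.8], [0.2, 1.3], [0.4, -0.9], [-0.2, -0.7], [0.0, 1.5], [-0.7, 1.6], [-0.2, -0.8], [-1.4, -0.6]]
```

View pics/st.png

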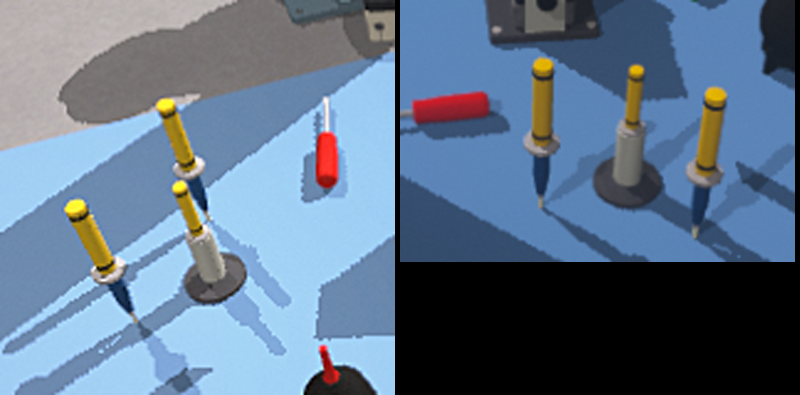

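```bash
python3 - <<'E'
from h import *
c=np.load("scene.npy",allow_pickle=True).item(); d=np.load("side.npy",allow_pickle=True).item()
print(onz(c,(122.9,206.1),.142),onz(d,(307.6,271.9),.142),onz(c,(137,242),.008),onz(d,(303.5,323),.008))
# other styli tops
print(onz(c,(167/2.47+50,104/2.47+130),.15),onz(c,(75/2.47+50,208/2.47+130),.15))
# target view pose: look at stand with wrist cam
R=Ro.from_euler("xyz",[180,0,72],degrees=True); o=np.array([.524,-.279,0])
t=o-R.apply([.02,0,0]); t[2]=.30
plan(t,[180,0,72])
E
```

```text
[ 0.52608384 -0.27545793  0.142     ] [ 0.52323864 -0.27488325  0.142     ] [ 0.52668014 -0.27569356  0.008     ] [ 0.52159788 -0.27892729  0.008     ]
[ 0.40703347 -0.27152622  0.15      ] [ 0.52296467 -0.36644808  0.15      ]
15 rows [[-0.87,0.18,-0.13,0.0,0.0,0.0],[-0.86,0.18,-0.13,0.0,0.0,0.0],[-0.87,0.17,-0.14,0.0,0.0,0.0],[-0.86,0.18,-0.13,0.0,0.0,0.0],[-0.87,0.18,-0.13,0.0,0.0,0.0],[-0.86,0.18,-0.13,0.0,0.0,0.0],[-0.87,0.17,-0.14,0.0,0.0,0.0],[-0.86,0.18,-0.13,0.0,0.0,0.0],[-0.87,0.18,-0.13,0.0,0.0,0.0],[-0.86,0.18,-0.13,0.0,0.0,0.0],[-0.87,0.18,-0.14,0.0,0.0,0.0],[-0.86,0.17,-0.13,0.0,0.0,0.0],[-0.87,0.18,-0.13,0.0,0.0,0.0],[-0.86,0.18,-0.13,0.0,0.0,0.0],[-0.87,0.18,-0.14,0.01,0.0,0.0]]
ends [ 0.5178 -0.2981  0.3001] [-1.7997e+02 -1.0000e-02  7.1990e+01]
```

```bash
python3 - <<'E'
from h import *
R=Ro.from_euler("xyz",[180,0,72],degrees=True); o=np.array([.5245,-.276,0])
t=o-R.apply([.075,0,0]); t[2]=.28
plan(t)
E
```

```text
17 rows [[-0.92,0.16,-0.06,0.0,0.0,0.0],[-0.91,0.15,-0.06,0.0,0.0,0.0],[-0.92,0.16,-0.05,0.0,0.0,0.0],[-0.91,0.15,-0.06,0.0,0.0,0.0],[-0.92,0.16,-0.06,0.0,0.0,0.0],[-0.92,0.15,-0.06,0.0,0.0,0.0],[-0.91,0.16,-0.06,0.0,0.0,0.0],[-0.92,0.15,-0.05,0.0,0.0,0.0],[-0.92,0.16,-0.06,0.0,0.0,0.0],[-0.91,0.16,-0.06,0.0,0.0,0.0],[-0.92,0.15,-0.06,0.0,0.0,0.0],[-0.91,0.16,-0.06,0.0,0.0,0.0],[-0.92,0.15,-0.05,0.0,0.0,0.0],[-0.92,0.16,-0.06,0.0,0.0,0.0],[-0.91,0.15,-0.06,0.0,0.0,0.0],[-0.92,0.16,-0.06,0.0,0.0,0.0],[-0.91,0.15,-0.06,0.0,0.0,0.0]]
ends [ 0.5013 -0.3472  0.2801] [ 1.7996e+02 -1.0000e-02  7.1990e+01]
```

>>> step_arm(
  commands=[
    [[-0.92,0.16,-0.06,0,0,0],[-0.92,0.16,-0.06,0,0,0],[-0.92,0.16,-0.06,0,0,0],[-0.92,0.16,-0.06,0,0,0],[-0.92,0.16,-0.06,0,0,0],[-0.92,0.16,-0.06,0,0,0],[-0.92,0.16,-0.06,0,0,0],[-0.92,0.16,-0.06,0,0,0],[-0.92,0.16,-0.06,0,0,0],[-0.92,0.16,-0.06,0,0,0],[-0.91,0.15,-0.06,0,0,0],[-0.91,0.15,-0.06,0,0,0],[-0.91,0.15,-0.06,0,0,0],[-0.91,0.15,-0.06,0,0,0],[-0.91,0.15,-0.06,0,0,0],[-0.91,0.15,-0.06,0,0,0],[-0.91,0.15,-0.06,0,0,0],[0,0,0,0,0,0],[0,0,0,0,0,0]],
  ],
  gripper=0,
)

```text
t: 8.48
position: [0.5009, -0.3482, 0.2801]
eef_rot: [-180.0, -0.0, 71.9]
force: [-0.1, 0.4, 0.6]
width: 0.499
gripper_force: 0.0
```

```bash
python3 - <<'E'
from h import *
c=robot.capture("wrist"); np.save("w3.npy",c,allow_pickle=True); save(c,"w3.png",k=1.5)
hsv=cv2.cvtColor(c["frame"],cv2.COLOR_RGB2HSV)
m=cv2.inRange(hsv,(18,120,100),(35,255,255)); n,l,st,ce=cv2.connectedComponentsWithStats(m)
for i in range(1,n):
    if st[i,4]>30: print(st[i],ce[i],[np.round(onz(c,ce[i],z),4) for z in (.142,)])
s=robot.state(); print(s["t"],s["position"],s["eef_rot"],s["width"])
E
```

```text
[248  85  16  16 198] [255.33838384  92.35353535] [array([ 0.5233, -0.2756,  0.142 ])]
[131 112  21  22 385] [141.11428571 122.64675325] [array([ 0.4268, -0.2688,  0.142 ])]
[297 161  22  25 306] [306.27777778 171.08169935] [array([ 0.544 , -0.3502,  0.142 ])]
[307 179  22  21 377] [317.50928382 188.95225464] [array([ 0.5488, -0.3683,  0.142 ])]
[354 278  21  65 577] [366.78162912 309.71750433] [array([ 0.5625, -0.5009,  0.142 ])]
[ 119  354  393   30 7633] [335.51290449 372.10886938] [array([ 0.5151, -0.5659,  0.142 ])]
8.5333 [ 0.50107126 -0.34738872  0.28010525] [-1.79983425e+02 -3.98215465e-02  7.19080428e+01] 0.5016277925729121
```

View pics/w3.png

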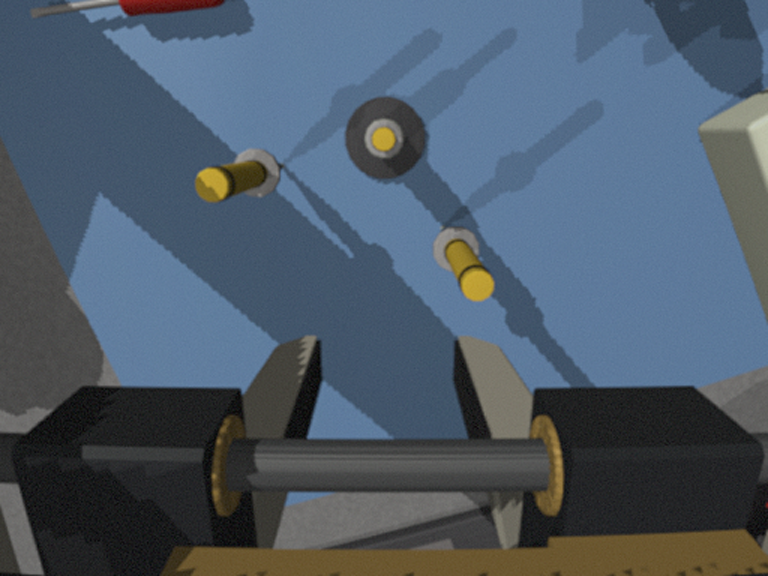

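```bash
python3 - <<'E'
from h import *
c=np.load("w3.npy",allow_pickle=True).item()
for base,top in [((190,109),(142,123)),((296,150),(317.5,189))]:
    B=onz(c,base,0); 
    for z in (.15,.165,.18,.2): print(z,B,onz(c,top,z),np.linalg.norm((onz(c,top,z)-B)[:2]))
g=onz(c,(255.3,92.4),.142)
e=plan([g[0],g[1],.26]); e=plan([g[0],g[1],.123],start=e)
E
```

```text
0.15 [ 0.44023579 -0.26940615  0.        ] [ 0.4302081  -0.26943292  0.15      ] 0.0100277176725474
0.165 [ 0.44023579 -0.26940615  0.        ] [ 0.43547154 -0.26975728  0.165     ] 0.004777170051055731
0.18 [ 0.44023579 -0.26940615  0.        ] [ 0.44073497 -0.27008164  0.18      ] 0.0008399267591439373
0.2 [ 0.44023579 -0.26940615  0.        ] [ 0.44775288 -0.27051412  0.2       ] 0.007598313042611912
0.15 [ 0.54821928 -0.35791601  0.        ] [ 0.54815543 -0.36567361  0.15      ] 0.0077578685645353414
0.165 [ 0.54821928 -0.35791601  0.        ] [ 0.54694482 -0.36071539  0.165     ] 0.0030758385725637304
0.18 [ 0.54821928 -0.35791601  0.        ] [ 0.54573421 -0.35575717  0.18      ] 0.003291829657326647
0.2 [ 0.54821928 -0.35791601  0.        ] [ 0.54412007 -0.3491462   0.2       ] 0.009680547594564015
5 rows [[0.75,-0.01,0.2,0.0,0.0,0.0],[0.75,-0.01,0.2,0.0,0.0,0.0],[0.75,-0.02,0.2,0.0,0.0,0.0],[0.75,-0.01,0.21,0.0,0.0,0.0],[0.75,-0.01,0.2,0.0,0.0,0.0]]
ends [ 0.5232 -0.2757  0.26  ] [-1.7998e+02 -4.0000e-02  7.1910e+01]
8 rows [[0.0,0.0,0.86,0.0,0.0,0.0],[0.0,0.0,0.85,0.0,0.0,0.0],[0.0,0.0,0.86,0.0,0.0,0.0],[0.0,0.0,0.85,0.0,0.0,0.0],[0.0,0.0,0.86,0.0,0.0,0.0],[0.0,0.0,0.86,0.0,0.0,0.0],[0.0,0.0,0.85,0.0,0.0,0.0],[0.0,0.0,0.86,0.0,0.0,0.0]]
ends [ 0.5232 -0.2756  0.123 ] [-1.7998e+02 -4.0000e-02  7.1910e+01]
```

```bash
python3 - <<'E'
from h import *
e=plan([.5233,-.2757,.24],[180,0,130],n=9)
E
```

```text
9 rows [[0.42,-0.01,0.22,0.0,0.0,-0.94],[0.41,0.04,0.23,0.0,0.0,-0.94],[0.41,0.09,0.22,0.0,0.0,-0.94],[0.39,0.13,0.22,0.0,0.0,-0.94],[0.38,0.18,0.23,0.0,0.0,-0.94],[0.36,0.22,0.22,0.0,0.0,-0.94],[0.33,0.25,0.22,0.0,0.0,-0.94],[0.29,0.29,0.22,0.0,0.0,-0.94],[0.27,0.33,0.23,0.0,-0.01,-0.93]]
ends [ 0.5233 -0.2756  0.24  ] [1.7998e+02 3.0000e-02 1.3001e+02]
```

>>> step_arm(
  commands=[
    [[0.42,-0.01,0.22,0,0,-0.94],[0.41,0.04,0.23,0,0,-0.94],[0.41,0.09,0.22,0,0,-0.94],[0.39,0.13,0.22,0,0,-0.94],[0.38,0.18,0.23,0,0,-0.94],[0.36,0.22,0.22,0,0,-0.94],[0.33,0.25,0.22,0,0,-0.94],[0.29,0.29,0.22,0,0,-0.94],[0.27,0.33,0.23,0,0,-0.93],[0,0,0.9,0,0,0],[0,0,0.9,0,0,0],[0,0,0.9,0,0,0],[0,0,0.9,0,0,0],[0,0,0.9,0,0,0],[0,0,0.75,0,0,0],[0,0,0.5,0,0,0],[0,0,0,0,0,0]],
  ],
)

```text
t: 9.95
position: [0.5222, -0.274, 0.1229]
eef_rot: [-180.0, -0.2, 130.1]
force: [-0.9, 0.3, -0.1]
width: 0.501
gripper_force: 0.0
```

```bash
python3 - <<'E'
from h import *
s=robot.state(); print(s["t"],s["position"],s["eef_rot"],s["force"])
plan([.5233,-.2757,.125],n=1)
E
```

```text
9.95 [ 0.52224822 -0.27401578  0.12292105] [-179.96476152   -0.24695051  130.09174122] [-0.89114087  0.26439761 -0.10128586]
1 rows [[-0.1,-0.01,-0.1,0.0,0.0,0.0]]
ends [ 0.5234 -0.2757  0.1249] [-179.96   -0.25  130.09]
```

>>> step_arm(
  commands=[
    [[0,0,0,0,0,0],[0,0,0,0,0,0],[0,0,0,0,0,0],[0,0,0,0,0,0],[0,0,0,0,0,0],[0,0,0,0,0,0],[0,0,0,0,0,0]],
  ],
  gripper=-1,
)

```text
t: 10.53
position: [0.5234, -0.2762, 0.1255]
eef_rot: [180.0, 0.0, 130.0]
force: [-0.2, -0.9, 1.6]
width: 0.135
gripper_force: 30.0
```

```bash
python3 - <<'E'
from h import *
s=robot.state(); print(s["t"],s["position"],s["eef_rot"],s["force"],s["moment"],s["width"],s["gripper_force"])
q=np.load("cam.npy"); print(q)
P=lambda x,y,z: Ro.from_euler("z",q[2]).apply(np.array([x,y,z])/1e3)+[q[0],q[1],0]
print(P(25,12,113))
p=s["position"].copy(); p[2]+=.08
e=plan(p,n=4)
t=P(25,8,113+13+115)
e=plan(t,[180,0,71.8],start=(p,s["eef_rot"]))
E
```

```text
10.5333 [ 0.52336049 -0.27624682  0.12550046] [1.79994339e+02 4.34283662e-02 1.30022516e+02] [-0.17587261 -0.92966884  1.55658901] [-0.06062404  0.021042    0.0280633 ] 0.13451971909123484 30.00039517879486
[ 0.56993155  0.02377255 -0.31827751]
[0.59743112 0.02734658 0.113     ]
4 rows [[0.0,0.0,-1.0,0.0,0.0,0.0],[0.0,0.0,-1.0,0.0,0.0,0.0],[0.0,0.0,-1.0,0.0,0.0,0.0],[0.0,0.0,-1.0,0.0,0.0,0.0]]
ends [ 0.5233 -0.2762  0.2055] [1.7999e+02 4.0000e-02 1.3002e+02]
17 rows [[0.54,0.73,-0.1,0.0,0.0,0.5],[0.58,0.7,-0.11,0.0,0.0,0.5],[0.62,0.66,-0.1,0.0,0.0,0.5],[0.66,0.62,-0.11,0.0,0.0,0.5],[0.69,0.59,-0.1,0.0,0.0,0.5],[0.73,0.54,-0.11,0.0,0.0,0.5],[0.76,0.49,-0.1,0.0,0.0,0.5],[0.79,0.45,-0.11,0.0,0.0,0.5],[0.82,0.4,-0.1,0.0,0.0,0.5],[0.83,0.35,-0.11,0.0,0.0,0.5],[0.86,0.3,-0.1,0.0,0.0,0.5],[0.87,0.25,-0.11,0.0,0.0,0.5],[0.89,0.19,-0.1,0.0,0.0,0.5],[0.89,0.14,-0.11,0.0,0.0,0.5],[0.91,0.09,-0.1,0.0,0.0,0.5],[0.9,0.03,-0.11,0.0,0.0,0.5],[0.91,-0.02,-0.1,0.01,0.0,0.47]]
ends [0.5961 0.0235 0.241 ] [-1.7997e+02  2.0000e-02  7.1790e+01]
```

>>> step_arm(
  commands=[
    [[0,0,-0.5,0,0,0],[0,0,-0.9,0,0,0],[0,0,-0.9,0,0,0],[0,0,-0.9,0,0,0],[0,0,-0.9,0,0,0],[0,0,-0.9,0,0,0],[0,0,-0.9,0,0,0]],
  ],
)

```text
t: 11.12
position: [0.523, -0.276, 0.2446]
eef_rot: [180.0, 0.0, 130.0]
force: [0.9, -0.7, -0.7]
width: 0.132
gripper_force: 30.0
```

>>> step_arm(
  commands=[
    [[0.54,0.73,0,0,0,0.5],[0.58,0.7,0,0,0,0.5],[0.62,0.66,0,0,0,0.5],[0.66,0.62,0,0,0,0.5],[0.69,0.59,0,0,0,0.5],[0.73,0.54,0,0,0,0.5],[0.76,0.49,0,0,0,0.5],[0.79,0.45,0,0,0,0.5],[0.82,0.4,0,0,0,0.5],[0.83,0.35,0,0,0,0.5],[0.86,0.3,0,0,0,0.5],[0.87,0.25,0,0,0,0.5],[0.89,0.19,0,0,0,0.5],[0.89,0.14,0,0,0,0.5],[0.91,0.09,0,0,0,0.5],[0.9,0.03,0,0,0,0.5],[0.91,-0.02,0,0,0,0.47],[0,0,0,0,0,0],[0,0,0,0,0,0],[0,0,0,0,0,0]],
  ],
)

```text
t: 12.78
position: [0.5958, 0.0233, 0.2433]
eef_rot: [180.0, 0.0, 71.9]
force: [-0.3, -0.4, -0.6]
width: 0.134
gripper_force: 30.0
```

```bash
python3 - <<'E'
from h import *
s=robot.state(); print(s["t"],s["position"],s["eef_rot"],s["force"],s["moment"],s["width"])
c=robot.capture("wrist"); np.save("w4.npy",c,allow_pickle=True); save(c,"w4.png",crop=(160,90,360,240),k=4)
E
```

```text
12.7833 [0.59579644 0.0232811  0.2433161 ] [1.79994929e+02 3.17779362e-02 7.18710091e+01] [-0.27279391 -0.38588947 -0.62904741] [-0.08940751  0.11502859  0.04315984] 0.13354418264331247
```

View pics/w4.png

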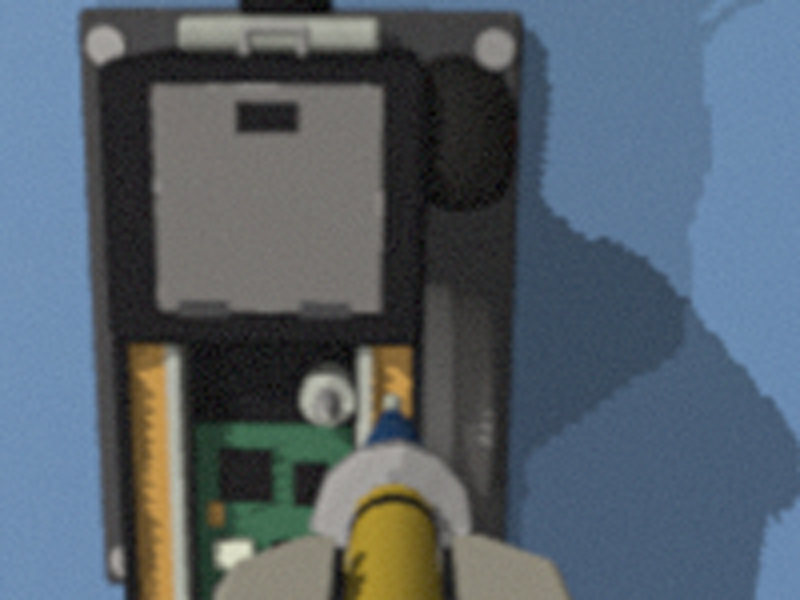

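```bash
python3 - <<'E'
from h import *
from scipy.optimize import least_squares
c=np.load("w4.npy",allow_pickle=True).item()
F=[((12,5,123.5),(327,401)),((-32,18,122),(113,341)),((32,18,122),(426,340)),((-29,17,113),(128,347)),((29,17,117),(412,345)),((21,17,117),(373,345)),((-21,17,117),(166,345)),((-18.5,17,117),(185,345)),((18.5,17,117),(358,345)),((-29,-20,113),(136,500)),((-21,-20,117),(174,500))]
M=np.array([f[0] for f in F])/1000.; U=np.array([((u+.5)/4-.5+160,(v+.5)/4-.5+90) for _,(u,v) in F])
wt=np.array([[1,1]]*3+[[1,0]]*8)
def T(q,M): return Ro.from_euler("z",q[2]).apply(M)+[q[0],q[1],0]
def f(q): return ((np.array([pix(c,p) for p in T(q,M)])-U)*wt).ravel()
r=least_squares(f,[.57,.024,-.318]); print(np.round(r.x,4),np.degrees(r.x[2])); print(np.round(r.fun.reshape(-1,2),1).tolist())
q=r.x
s=robot.state(); R=Rm(s["eef_rot"]); tip=s["position"]+R@[0,0,.1155]
u=np.array([(391.5)/4-.5+160,(397+.5)/4-.5+90])  # tip end, seen obliquely
print("tip pred",pix(c,tip),"seen",u, "tip world by image",onz(c,u,tip[2]+.001),tip)
to=lambda p:(Ro.from_euler("z",-q[2]).apply(p-[q[0],q[1],0]))*1e3
print("tip in camera frame img:",to(onz(c,u,tip[2]+.001)),"kin:",to(tip))
E
```

```text
[ 0.5709  0.0258 -0.321 ] -18.393815826130076
[[0.2, 0.8], [-1.4, -0.6], [0.5, -0.1], [0.7, -0.0], [0.1, -0.0], [0.0, -0.0], [0.1, -0.0], [-1.6, -0.0], [0.7, -0.0], [0.8, 0.0], [-0.1, 0.0]]
tip pred [257.10033205 192.13655461] seen [257.375 188.875] tip world by image [0.59690656 0.02565323 0.12875786] [0.59577036 0.02289788 0.12775786]
tip in camera frame img: [ 24.69588542   8.06785506 128.75785905] kin: [ 24.48717475   5.09475649 127.75785905]
```

>>> step_arm(
  commands=[
    [[0.15,0.01,0.1,0,0,0],[0.14,0.01,0.2,0,0,0],[0,0,0.2,0,0,0],[0,0,0.14,0,0,0],[0,0,0.1,0,0,0],[0,0,0.1,0,0,0],[0,0,0,0,0,0],[0,0,0,0,0,0]],
  ],
)

```text
t: 13.5
position: [0.598, 0.029, 0.2263]
eef_rot: [-180.0, 0.0, 71.8]
force: [-0.4, 0.3, 1.4]
width: 0.131
gripper_force: 30.0
```

```bash
python3 - <<'E'
from h import *
s=robot.state(); print(s["t"],s["position"],s["eef_rot"],s["force"],s["moment"],s["width"])
c=robot.capture("wrist"); np.save("w5.npy",c,allow_pickle=True); save(c,"w5.png",crop=(200,140,320,230),k=6)
print(robot.state()["force"])
E
```

```text
13.5 [0.59801607 0.02904157 0.2262765 ] [-1.79982606e+02  9.10261340e-03  7.17912898e+01] [-0.44307025  0.3060556   1.4093571 ] [-0.11888308  0.32212446  0.02085412] 0.13053153313293503
[-0.87617624 -1.13483535  0.79041387]
```

View pics/w5.png

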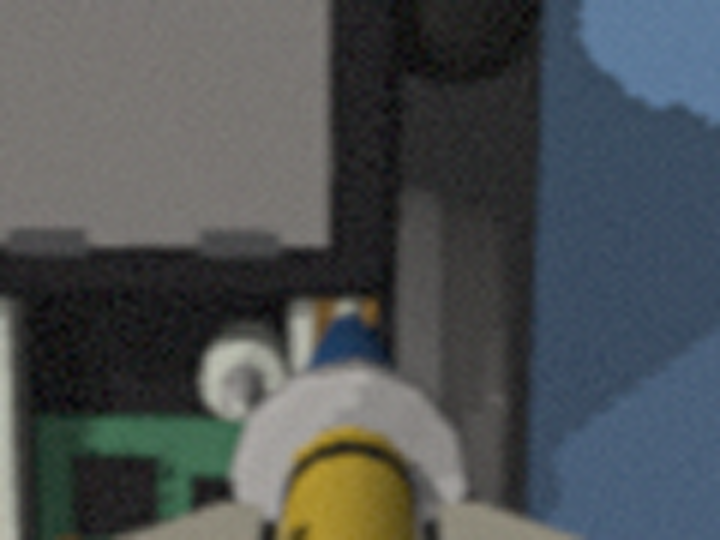

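>>> step_arm(
  commands=[
    [[-0.08,0,0,0,0,0],[-0.15,0,0,0,0,0],[-0.15,0,0,0,0,0],[-0.15,0,0,0,0,0],[-0.15,0,0,0,0,0],[-0.15,0,0,0,0,0],[-0.15,0,0,0,0,0],[-0.15,0,0,0,0,0],[-0.15,0,0,0,0,0],[-0.15,0,0,0,0,0],[-0.15,0,0,0,0,0],[-0.15,0,0,0,0,0],[-0.15,0,0,0,0,0],[-0.15,0,0,0,0,0],[-0.15,0,0,0,0,0]],
  ],
)

```text
t: 14.8
position: [0.5844, -0.0126, 0.2263]
eef_rot: [-180.0, 0.0, 71.8]
force: [0.8, 1.1, 1.3]
width: 0.132
gripper_force: 30.0
```

```bash
python3 - <<'E'
from h import *
s=robot.state(); print(s["t"],s["position"],s["eef_rot"],s["force"])
c=robot.capture("wrist"); np.save("w6.npy",c,allow_pickle=True); save(c,"w6.png",crop=(200,100,320,230),k=4)
d=s["position"]-np.array([.598,.029,.2263]); print(np.degrees(np.arctan2(d[0],d[1])),np.linalg.norm(d))
E
```

```text
14.8 [ 0.58442223 -0.01258489  0.22625554] [-1.79998495e+02  3.44523462e-05  7.17914121e+01] [0.82780431 1.0588167  1.25084137]
-161.91776396196065 0.043745408828429956
```

View pics/w6.png

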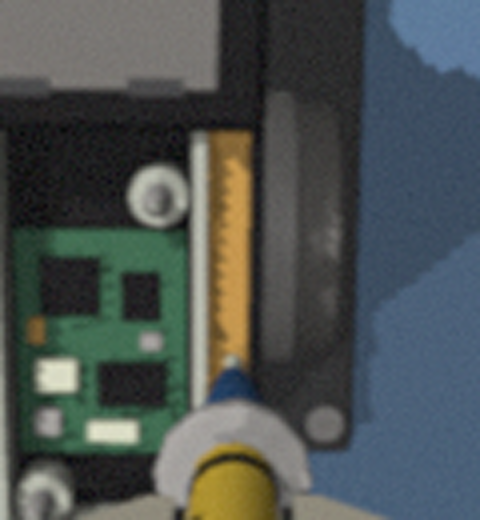

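>>> step_arm(
  commands=[
    [[-0.1,0,0,0,0,0],[-0.15,0,0,0,0,0],[-0.15,-0.01,0,0,0,0],[-0.15,0,0,0,0,0],[-0.15,0,0,0,0,0],[-0.15,0,0,0,0,0],[-0.15,-0.01,0,0,0,0],[-0.15,0,0,0,0,0],[-0.15,0,0,0,0,0],[-0.15,0,0,0,0,0],[-0.15,0,0,0,0,0],[-0.15,0,0,0,0,0],[-0.14,0,0,0,0,0],[0,0,0,0,0,0],[0,0,0,0,0,0],[0,0,0,0,0,0]],
  ],
)

```text
t: 16.18
position: [0.5722, -0.0485, 0.2262]
eef_rot: [-180.0, 0.0, 71.8]
force: [-0.6, 0.3, 0.5]
width: 0.135
gripper_force: 30.0
```

```bash
python3 - <<'E'
from h import *
s=robot.state(); print(s["t"],s["position"],s["eef_rot"],s["force"])
c=robot.capture("wrist"); np.save("w7.npy",c,allow_pickle=True)
# brass columns profile & positions
f=c["frame"]; hsv=cv2.cvtColor(f,cv2.COLOR_RGB2HSV); m=cv2.inRange(hsv,(10,90,90),(24,255,255))
for v in range(90,200,6):
    us=np.where(m[v,230:300])[0]; print(v,(us.min()+230,us.max()+230,len(us)) if len(us) else None)
print("left channel")
for v in range(100,240,8):
    us=np.where(m[v,150:230])[0]; print(v,(us.min()+150,us.max()+150,len(us)) if len(us) else None)
s6=np.load("w6.npy",allow_pickle=True).item()
print(f[176:200:2,250:268:2].tolist()[0])
E
```

```text
16.1833 [ 0.57219534 -0.04853021  0.22624052] [-1.79995157e+02  4.69472535e-02  7.17816997e+01] [-0.62702266  0.31318621  0.54877544]
90 (np.int64(253), np.int64(263), 11)
96 (np.int64(252), np.int64(263), 12)
102 (np.int64(252), np.int64(262), 11)
108 (np.int64(253), np.int64(262), 10)
114 (np.int64(253), np.int64(262), 10)
120 (np.int64(252), np.int64(262), 11)
126 (np.int64(252), np.int64(262), 11)
132 (np.int64(252), np.int64(262), 11)
138 (np.int64(252), np.int64(262), 11)
144 (np.int64(252), np.int64(262), 11)
150 (np.int64(252), np.int64(262), 11)
156 (np.int64(252), np.int64(262), 11)
162 (np.int64(252), np.int64(262), 11)
168 (np.int64(252), np.int64(262), 11)
174 (np.int64(252), np.int64(262), 11)
180 (np.int64(252), np.int64(261), 10)
186 (np.int64(252), np.int64(261), 10)
192 (np.int64(230), np.int64(261), 27)
198 None
left channel
100 (np.int64(184), np.int64(193), 10)
108 (np.int64(184), np.int64(193), 10)
116 (np.int64(185), np.int64(193), 9)
124 (np.int64(185), np.int64(193), 9)
132 (np.int64(186), np.int64(209), 13)
140 (np.int64(186), np.int64(194), 9)
148 (np.int64(186), np.int64(194), 9)
156 (np.int64(187), np.int64(194), 8)
164 (np.int64(187), np.int64(195), 9)
172 (np.int64(187), np.int64(195), 9)
180 (np.int64(188), np.int64(195), 8)
188 (np.int64(188), np.int64(196), 9)
196 (np.int64(189), np.int64(229), 41)
204 None
212 None
220 None
228 None
236 None
[[176, 177, 166], [110, 91, 67], [125, 97, 53], [143, 109, 58], [191, 146, 74], [191, 144, 72], [97, 79, 49], [29, 31, 34], [46, 42, 48]]
```

```bash
python3 - <<'E'
from h import *
c=np.load("w7.npy",allow_pickle=True).item(); f=c["frame"]
hsv=cv2.cvtColor(f,cv2.COLOR_RGB2HSV); m=cv2.inRange(hsv,(10,90,90),(24,255,255))
for u in range(196,250,6):
    vs=np.where(m[170:215,u])[0]+170; print(u,vs.min() if len(vs) else None,vs.max() if len(vs) else None)
w=f[180:202,253:262].astype(int); print((w[:,:,2]).tolist())  # blue channel: white tip/blue nose high, brass low
q=np.array([.5709,.0258,-.3185]); 
P=lambda x,y,z: Ro.from_euler("z",q[2]).apply(np.array([x,y,z])/1e3)+[q[0],q[1],0]
for y in (-66,-68,-70): print(y,pix(c,P(25,y+1.67,114.3)),pix(c,P(25,y,113)))
print("leg edges",pix(c,P(10,-64,117)),pix(c,P(10,-72,113)))
E
```

```text
196 182 197
202 190 197
208 190 197
214 190 197
220 190 197
226 190 197
232 190 197
238 190 197
244 190 197
[[41, 46, 51, 64, 76, 78, 78, 74, 67], [38, 48, 56, 60, 75, 76, 78, 77, 61], [43, 50, 67, 76, 78, 78, 74, 78, 64], [38, 51, 67, 74, 81, 78, 79, 74, 63], [38, 45, 56, 69, 75, 77, 78, 75, 64], [42, 49, 56, 61, 73, 81, 76, 76, 63], [49, 56, 63, 74, 79, 79, 79, 68, 58], [54, 53, 66, 74, 80, 70, 73, 67, 54], [49, 49, 59, 65, 81, 77, 68, 65, 54], [52, 48, 61, 89, 109, 105, 86, 67, 55], [50, 59, 83, 124, 143, 133, 98, 70, 51], [52, 52, 90, 134, 147, 131, 99, 70, 48], [58, 57, 86, 113, 120, 104, 89, 63, 52], [65, 64, 81, 92, 89, 82, 71, 62, 49], [79, 77, 83, 87, 82, 74, 72, 58, 50], [79, 85, 89, 81, 79, 76, 70, 67, 57], [81, 84, 89, 90, 90, 82, 77, 69, 58], [87, 95, 95, 92, 93, 86, 80, 75, 68], [96, 97, 98, 92, 94, 88, 86, 76, 69], [100, 96, 98, 94, 91, 91, 85, 81, 73], [100, 101, 104, 100, 101, 97, 95, 96, 87], [110, 113, 121, 121, 123, 124, 129, 121, 116]]
-66 [257.5972961  185.72308492] [257.60197085 187.3359911 ]
-68 [257.59741792 188.20391961] [257.60208401 189.7976404 ]
-70 [257.59754193 190.6744974 ] [257.60219931 192.24914325]
leg edges [238.03388305 186.24464028] [238.48938286 194.674742  ]
```

```bash
python3 - <<'E'
from h import *
c=np.load("w7.npy",allow_pickle=True).item(); f=c["frame"]
hsv=cv2.cvtColor(f,cv2.COLOR_RGB2HSV); m=cv2.inRange(hsv,(10,90,90),(24,255,255))
for u in (188,190,192,255,257,259): print(u,np.where(m[50:215,u])[0].min()+50, f[np.where(m[50:215,u])[0].min()+46:np.where(m[50:215,u])[0].min()+54,u,0])
q=np.array([.5709,.0258,-.3185]); 
P=lambda x,y,z: Ro.from_euler("z",q[2]).apply(np.array([x,y,z])/1e3)+[q[0],q[1],0]
print(pix(c,P(25,18,122)),pix(c,P(-25,18,122)),pix(c,P(12,5,123.5)),pix(c,P(-12,-57,123.5)))
s=robot.state(); tip=s["position"]+Rm(s["eef_rot"])@[0,0,.1155]; print("tip",tip,pix(c,tip))
save(c,"w7.png",crop=(170,70,290,210),k=5)
E
```

```text
188 79 [ 30  23  22  71 126 129 128 129]
190 79 [ 33  25  29  77 132 134 131 137]
192 79 [ 34  12  35  86 135 142 141 134]
255 79 [ 33  13  35  73 117 129 126 126]
257 79 [ 26  25  34  78 116 139 137 136]
259 79 [ 27  28  27  70 110 132 136 136]
[257.56398986  74.21135057] [185.59222381  74.55713543] [238.90852292  93.49975697] [207.84980611 179.54011132]
tip [ 0.57221702 -0.04848789  0.11072993] [256.99375088 191.58947588]
```

View pics/w7.png

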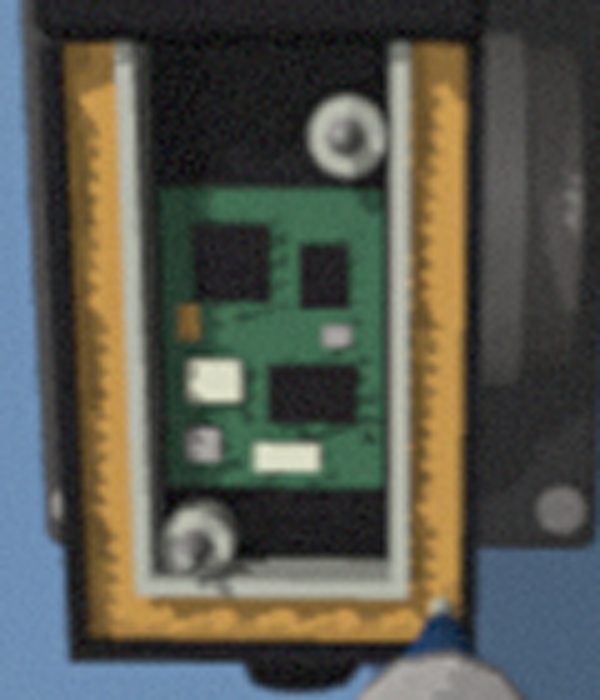

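>>> step_arm(
  commands=[
    [[-0.05,0,0,0,0,0],[0,0,0,0,0,0],[0,-0.12,0,0,0,0],[0,-0.15,0,0,0,0],[0,-0.15,0,0,0,0],[0,-0.15,0,0,0,0],[0,-0.15,0,0,0,0],[0,-0.15,0,0,0,0],[0,-0.15,0,0,0,0],[0,-0.15,0,0,0,0],[0,-0.15,0,0,0,0],[0,-0.15,0,0,0,0],[0,-0.15,0,0,0,0],[0,-0.15,0,0,0,0],[0,-0.15,0,0,0,0],[0,-0.15,0,0,0,0],[0,-0.15,0,0,0,0],[0,-0.15,0,0,0,0],[0,-0.15,0,0,0,0],[0,-0.15,0,0,0,0]],
  ],
)

```text
t: 17.9
position: [0.521, -0.0323, 0.2263]
eef_rot: [-180.0, 0.0, 71.8]
force: [1.1, -0.4, 0.9]
width: 0.135
gripper_force: 30.0
```

>>> step_arm(
  commands=[
    [[0,0,0,0,0,0],[0,0,0,0,0,0]],
  ],
)

```text
t: 18.07
position: [0.5209, -0.0322, 0.2262]
eef_rot: [-180.0, -0.0, 71.8]
force: [-0.5, -0.1, 1.1]
width: 0.134
gripper_force: 30.0
```

```bash
cat > look.py <<'E'
import sys
from h import *
s=robot.state(); print(s["t"],s["position"],s["eef_rot"],s["force"])
c=robot.capture("wrist"); np.save(sys.argv[1]+".npy",c,allow_pickle=True); f=c["frame"]
hsv=cv2.cvtColor(f,cv2.COLOR_RGB2HSV); m=cv2.inRange(hsv,(10,90,90),(24,255,255))
for v in list(range(90,176,15))+list(range(178,200,3)):
    us=np.where(m[v,225:295])[0]+225; print(v,us.min() if len(us) else None,us.max() if len(us) else None,len(us), end=" | ")
print()
for u in range(270,330,8):
    vs=np.where(m[165:215,u])[0]+165; print(u,vs.min() if len(vs) else None,vs.max() if len(vs) else None, end=" | ")
print()
for v in range(182,198): print(v,f[v,246:270,2].tolist())
E
python3 look.py w8
```

```text
18.0667 [ 0.52089348 -0.03219524  0.22622918] [-1.79963497e+02 -1.28462540e-04  7.17947880e+01] [-0.51726116 -0.09238382  1.11162238]
90 257 267 11 | 105 257 267 11 | 120 257 267 11 | 135 258 279 13 | 150 257 266 10 | 165 257 266 10 | 178 257 266 10 | 181 257 266 10 | 184 257 266 10 | 187 257 266 10 | 190 260 294 35 | 193 261 294 34 | 196 264 294 31 | 199 None None 0 | 
270 189 196 | 278 189 197 | 286 189 197 | 294 190 197 | 302 190 197 | 310 189 197 | 318 190 197 | 326 165 197 | 
182 [116, 117, 122, 119, 121, 116, 97, 54, 37, 35, 38, 43, 50, 56, 63, 73, 75, 77, 74, 74, 103, 133, 142, 134]
183 [123, 120, 114, 118, 117, 121, 93, 52, 28, 32, 35, 42, 54, 51, 59, 64, 78, 76, 74, 68, 102, 130, 144, 135]
184 [153, 128, 116, 119, 127, 134, 107, 62, 32, 31, 41, 39, 49, 49, 57, 68, 73, 79, 72, 68, 98, 134, 144, 138]
185 [171, 152, 134, 136, 158, 163, 131, 74, 35, 35, 39, 42, 52, 50, 51, 68, 67, 71, 73, 74, 98, 129, 143, 143]
186 [179, 177, 168, 171, 175, 177, 142, 75, 34, 34, 40, 46, 46, 57, 62, 66, 69, 67, 66, 74, 99, 131, 147, 148]
187 [175, 179, 175, 180, 182, 176, 138, 77, 28, 33, 34, 44,
[... 446 characters left out ...]
, 125, 101, 75, 72, 77, 76, 80, 74, 79, 79, 75, 73]
192 [175, 176, 174, 179, 177, 173, 133, 64, 26, 60, 92, 105, 95, 84, 70, 70, 77, 74, 70, 77, 77, 76, 79, 77]
193 [178, 177, 177, 173, 181, 174, 134, 64, 39, 62, 83, 82, 81, 71, 61, 63, 70, 65, 60, 73, 76, 75, 74, 77]
194 [174, 172, 175, 175, 176, 176, 135, 66, 57, 74, 86, 81, 74, 66, 63, 57, 51, 44, 50, 60, 72, 76, 75, 75]
195 [173, 177, 174, 175, 178, 172, 133, 72, 67, 89, 87, 84, 77, 73, 66, 53, 44, 43, 46, 52, 62, 71, 70, 67]
196 [174, 176, 174, 176, 179, 171, 133, 81, 78, 88, 88, 89, 81, 79, 74, 62, 58, 43, 39, 41, 54, 62, 64, 63]
197 [175, 175, 175, 177, 177, 170, 134, 90, 90, 95, 94, 91, 86, 82, 78, 70, 58, 47, 33, 22, 29, 33, 39, 37]
```

>>> step_arm(
  commands=[
    [[0,0.08,0,0,0,0],[0,0.07,0,0,0,0],[0,0,0,0,0,0],[0.1,0,0,0,0,0],[0.15,0,0,0,0,0],[0.15,0,0,0,0,0],[0,0,0,0,0,0],[0,0,0,0,0,0]],
  ],
)

```text
t: 18.78
position: [0.5269, -0.0251, 0.2263]
eef_rot: [180.0, -0.1, 71.8]
force: [0.0, 1.4, 0.6]
width: 0.131
gripper_force: 30.0
```

```bash
python3 look.py w9
```

```text
18.7833 [ 0.52694655 -0.02505837  0.22631499] [ 1.79979564e+02 -5.36366994e-02  7.18151710e+01] [0.01985289 1.35674341 0.59640626]
90 257 262 6 | 105 253 262 10 | 120 253 262 10 | 135 253 262 10 | 150 253 261 9 | 165 252 261 10 | 178 253 261 9 | 181 253 261 9 | 184 253 261 9 | 187 253 261 9 | 190 253 261 5 | 193 252 254 3 | 196 None None 0 | 199 None None 0 | 
270 200 203 | 278 200 206 | 286 200 207 | 294 200 207 | 302 200 207 | 310 201 207 | 318 170 207 | 326 165 188 | 
182 [77, 70, 52, 34, 29, 36, 40, 44, 60, 73, 79, 81, 77, 76, 72, 98, 140, 165, 156, 115, 61, 34, 53, 61]
183 [76, 70, 46, 38, 36, 42, 35, 41, 50, 70, 76, 78, 73, 76, 76, 97, 141, 165, 156, 109, 55, 44, 63, 76]
184 [73, 67, 48, 37, 33, 37, 39, 42, 47, 60, 75, 77, 78, 77, 71, 95, 141, 162, 157, 111, 54, 58, 92, 112]
185 [71, 59, 49, 31, 28, 40, 42, 45, 47, 52, 61, 72, 79, 77, 71, 86, 127, 147, 145, 107, 64, 74, 126, 156]
186 [83, 69, 53, 37, 30, 38, 41, 46, 45, 42, 51, 67, 73, 71, 65, 82, 121, 144, 143, 107, 62, 74, 113, 148]
187 [112, 98, 66, 43, 28, 35, 39, 40, 42, 45, 51, 59, 69, 70, 64, 82, 121, 144, 146, 105, 63, 
[... 412 characters left out ...]
0, 75, 93, 142, 170, 164, 128, 74, 76, 103, 128]
192 [132, 113, 72, 37, 31, 38, 38, 43, 53, 67, 84, 92, 87, 75, 61, 81, 136, 171, 167, 128, 76, 73, 94, 117]
193 [164, 144, 93, 43, 33, 38, 41, 52, 59, 79, 83, 85, 77, 72, 62, 77, 128, 161, 168, 130, 78, 76, 109, 127]
194 [175, 149, 97, 44, 33, 31, 44, 58, 75, 84, 89, 81, 74, 70, 62, 60, 104, 142, 160, 131, 79, 69, 96, 125]
195 [173, 149, 94, 44, 28, 40, 47, 66, 81, 86, 88, 85, 81, 73, 65, 58, 70, 115, 145, 134, 100, 92, 107, 125]
196 [174, 148, 94, 42, 27, 43, 55, 77, 91, 92, 92, 88, 87, 79, 73, 64, 63, 95, 137, 145, 131, 132, 137, 148]
197 [173, 147, 93, 44, 26, 46, 66, 89, 98, 95, 92, 93, 85, 81, 77, 70, 61, 75, 104, 122, 117, 124, 144, 163]
```

>>> step_arm(
  commands=[
    [[0.1,0,0,0,0,0],[0.15,-0.01,0,0,0,0],[0.15,-0.01,0,0,0,0],[0.15,0,0,0,0,0],[0.15,0,0,0,0,0],[0.15,0,0,0,0,0],[0.15,0,0,0,0,0],[0.15,0,0,0,0,0],[0.15,0,0,0,0,0],[0.15,0,0,0,0,0],[0.15,0,0,0,0,0],[0.15,0,0,0,0,0],[0.15,0,0,0,0,0],[0,0,0,0,0,0]],
  ],
)

```text
t: 20.0
position: [0.5384, 0.0114, 0.2262]
eef_rot: [180.0, -0.1, 71.8]
force: [0.1, 0.8, 1.4]
width: 0.134
gripper_force: 30.0
```

```bash
python3 look.py w10 | head -2
```

```text
20.0 [0.53836982 0.01136871 0.22624396] [ 1.79998216e+02 -5.67713671e-02  7.18108129e+01] [0.08211945 0.81634977 1.448831  ]
90 None None 0 | 105 None None 0 | 120 None None 0 | 135 None None 0 | 150 254 263 10 | 165 254 263 10 | 178 254 262 9 | 181 254 262 9 | 184 254 262 9 | 187 254 262 9 | 190 254 274 8 | 193 253 274 5 | 196 None None 0 | 199 None None 0 |
```

>>> step_arm(
  commands=[
    [[0.1,0,0,0,0,0],[0.15,0,0,0,0,0],[0.15,0,0,0,0,0],[0.15,0,0,0,0,0],[0.15,0,0,0,0,0],[0.15,0,0,0,0,0],[0.15,0,0,0,0,0],[0.15,0,0,0,0,0],[0.15,0,0,0,0,0],[0.15,0,0,0,0,0],[0.15,0,0,0,0,0],[0.12,0,0,0,0,0],[0,0,0,0,0,0],[0,0,0,0,0,0]],
  ],
)

```text
t: 21.22
position: [0.5491, 0.0438, 0.2263]
eef_rot: [180.0, -0.1, 71.8]
force: [0.5, 1.7, 1.0]
width: 0.128
gripper_force: 30.0
```

```bash
python3 look.py w11; python3 - <<'E'
from h import *
s=robot.state();p=s["position"]; print("proj",.3123*p[0]+.95*p[1])
c=np.load("w11.npy",allow_pickle=True).item();print([int(x) for x in c["frame"][176:194,260,0]],[int(x) for x in c["frame"][176:194,255,0]])
p=p.copy();p[2]=.2435; r=np.array([.5234,-.2762,.2455])
e=plan(r,[180,0,130],start=(p,s["eef_rot"]),n=20)
E
```

```text
21.2167 [0.54906803 0.04382601 0.22628932] [ 1.79995056e+02 -5.86081738e-02  7.18085066e+01] [0.49445308 1.73773891 1.04087141]
90 None None 0 | 105 None None 0 | 120 None None 0 | 135 None None 0 | 150 None None 0 | 165 None None 0 | 178 None None 0 | 181 None None 0 | 184 None None 0 | 187 None None 0 | 190 254 262 4 | 193 254 262 2 | 196 None None 0 | 199 None None 0 | 
270 None None | 278 None None | 286 None None | 294 None None | 302 None None | 310 None None | 318 197 214 | 326 189 211 | 
182 [73, 77, 96, 82, 50, 37, 30, 34, 39, 31, 35, 39, 35, 29, 38, 37, 31, 32, 29, 35, 27, 28, 35, 32]
183 [72, 79, 92, 84, 49, 25, 22, 40, 37, 31, 41, 32, 36, 34, 35, 32, 30, 34, 21, 28, 23, 31, 40, 31]
184 [73, 77, 94, 85, 52, 36, 33, 29, 31, 34, 36, 30, 36, 29, 39, 33, 38, 32, 35, 24, 33, 29, 35, 28]
185 [72, 82, 95, 91, 58, 30, 37, 26, 34, 38, 30, 37, 29, 34, 32, 33, 29, 32, 10, 27, 29, 27, 22, 30]
186 [74, 81, 93, 88, 53, 25, 20, 32, 25, 26, 32, 29, 23, 34, 34, 23, 27, 27, 27, 26, 26, 17, 25, 33]
187 [75, 81, 93, 84, 51, 26, 32, 35, 15, 34, 24, 36, 22, 27, 28, 33, 20, 32, 39, 47, 40, 31, 2
[... 1253 characters left out ...]
,0.0,-0.42],[-0.79,0.15,0.0,0.0,0.0,-0.42],[-0.79,0.11,-0.01,0.0,0.0,-0.42],[-0.8,0.07,0.0,0.0,0.0,-0.42],[-0.8,0.03,-0.01,0.0,0.0,-0.42],[-0.81,-0.02,0.0,0.0,0.0,-0.42],[-0.8,-0.05,-0.01,0.0,0.0,-0.42],[-0.79,-0.09,-0.01,0.0,0.0,-0.42],[-0.79,-0.13,0.0,0.0,0.0,-0.42],[-0.79,-0.17,-0.01,0.0,0.0,-0.42],[-0.77,-0.21,0.0,0.0,0.0,-0.42],[-0.76,-0.25,-0.01,0.0,0.0,-0.42],[-0.75,-0.29,0.0,0.0,0.0,-0.42],[-0.74,-0.33,-0.01,0.0,0.0,-0.42],[-0.71,-0.36,-0.01,0.0,0.0,-0.42],[-0.7,-0.4,0.0,0.0,0.0,-0.42],[-0.67,-0.43,-0.01,0.0,0.0,-0.42],[-0.66,-0.47,0.0,0.0,0.0,-0.42],[-0.63,-0.49,-0.01,0.0,0.0,-0.42],[-0.6,-0.53,0.0,0.01,0.0,-0.49]]
ends [ 0.5234 -0.2762  0.2454] [-1.7998e+02 -3.0000e-02  1.3003e+02]
```

>>> step_arm(
  commands=[
    [[0.04,0,0,0,0,0],[0,0,0,0,0,0],[0,0,0,0,0,0],[0,0,-0.1,0,0,0],[0,0,-0.3,0,0,0],[0,0,-0.3,0,0,0],[0,0,-0.3,0,0,0],[0,0,0,0,0,0]],
  ],
)

```text
t: 21.93
position: [0.5499, 0.0438, 0.2481]
eef_rot: [179.8, -0.0, 71.8]
force: [0.9, -0.6, -0.9]
width: 0.135
gripper_force: 30.0
```

>>> step_arm(
  commands=[
    [[-0.78,0.19,0,0,0,-0.42],[-0.79,0.15,0,0,0,-0.42],[-0.79,0.11,0,0,0,-0.42],[-0.8,0.07,0,0,0,-0.42],[-0.8,0.03,0,0,0,-0.42],[-0.81,-0.02,0,0,0,-0.42],[-0.8,-0.05,0,0,0,-0.42],[-0.79,-0.09,0,0,0,-0.42],[-0.79,-0.13,0,0,0,-0.42],[-0.79,-0.17,0,0,0,-0.42],[-0.77,-0.21,0,0,0,-0.42],[-0.76,-0.25,0,0,0,-0.42],[-0.75,-0.29,0,0,0,-0.42],[-0.74,-0.33,0,0,0,-0.42],[-0.71,-0.36,0,0,0,-0.42],[-0.7,-0.4,0,0,0,-0.42],[-0.67,-0.43,0,0,0,-0.42],[-0.66,-0.47,0,0,0,-0.42],[-0.63,-0.49,0,0,0,-0.42],[-0.6,-0.53,0,0,0,-0.49]],
  ],
)

```text
t: 23.6
position: [0.5233, -0.2767, 0.2463]
eef_rot: [180.0, 0.0, 130.2]
force: [0.4, 0.8, -1.6]
width: 0.127
gripper_force: 30.0
```

>>> step_arm(
  commands=[
    [[0,0,0,0,0,0],[0,0,0,0,0,0]],
  ],
)

```text
t: 23.77
position: [0.5233, -0.2763, 0.2461]
eef_rot: [180.0, -0.0, 129.9]
force: [-0.3, -0.2, -0.6]
width: 0.132
gripper_force: 30.0
```

```bash
python3 - <<'E'
from h import *
s=robot.state();print(s["t"],s["position"],s["eef_rot"])
e=plan([.5233,-.2760,.245],[180,0,130],n=1); plan([.5233,-.276,.126],start=e)
c=robot.capture("wrist"); save(c,"w12.png",crop=(180,120,340,240),k=4); np.save("w12.npy",c,allow_pickle=True)
tip=s["position"]+Rm(s["eef_rot"])@[0,0,.1155]; print(pix(c,tip),pix(c,[.5234,-.2762,.072]))
f=c["frame"]
for v in range(182,214): print(v,f[v,236:282:2,0].tolist())
E
```

```text
23.7667 [ 0.5232703  -0.27633394  0.24608267] [ 1.79990719e+02 -2.94896187e-02  1.29866388e+02]
1 rows [[0.01,0.01,0.05,0.0,0.0,-0.02]]
ends [ 0.5233 -0.2761  0.2451] [ 1.7999e+02 -3.0000e-02  1.3000e+02]
7 rows [[0.0,0.0,0.85,0.0,0.0,0.0],[0.0,0.0,0.85,0.0,0.0,0.0],[0.0,0.0,0.85,0.0,0.0,0.0],[0.0,0.0,0.85,0.0,0.0,0.0],[0.0,0.0,0.85,0.0,0.0,0.0],[0.0,0.0,0.85,0.0,0.0,0.0],[0.0,0.0,0.85,0.0,0.0,0.0]]
ends [ 0.5233 -0.276   0.1261] [ 1.7999e+02 -3.0000e-02  1.3000e+02]
[256.24634655 190.35862575] [256.78480383 173.20023102]
182 [81, 68, 64, 62, 51, 45, 95, 151, 172, 178, 179, 174, 177, 166, 144, 92, 56, 54, 52, 60, 93, 97, 94]
183 [97, 74, 69, 67, 63, 52, 58, 102, 145, 168, 173, 170, 169, 146, 103, 61, 52, 60, 71, 84, 99, 100, 98]
184 [97, 85, 65, 66, 64, 61, 59, 57, 99, 141, 145, 143, 141, 97, 62, 52, 53, 75, 83, 99, 96, 97, 101]
185 [100, 87, 69, 66, 68, 70, 64, 57, 60, 86, 90, 88, 79, 57, 58, 62, 67, 90, 98, 100, 95, 98, 97]
186 [98, 82, 61, 67, 70, 67, 70, 68, 61, 63, 61, 63, 63, 59, 65, 77, 92, 97, 99, 97, 98, 99, 98]
187 [97, 73, 67, 69, 68, 69, 65, 68, 68, 66, 65, 81, 68, 65, 72
[... 2084 characters left out ...]
96, 97, 97]
208 [66, 66, 69, 106, 148, 155, 150, 148, 149, 152, 151, 151, 145, 150, 153, 153, 148, 145, 134, 103, 97, 96, 99]
209 [65, 69, 70, 127, 154, 154, 151, 145, 150, 151, 151, 148, 147, 147, 153, 146, 144, 144, 149, 116, 94, 98, 99]
210 [68, 67, 75, 148, 152, 151, 149, 151, 149, 150, 155, 146, 154, 150, 150, 140, 142, 143, 150, 132, 98, 101, 97]
211 [66, 63, 87, 151, 155, 148, 148, 148, 152, 152, 160, 164, 164, 154, 142, 136, 139, 143, 150, 143, 111, 99, 97]
212 [64, 66, 100, 153, 152, 151, 148, 148, 146, 155, 154, 153, 160, 159, 144, 135, 135, 141, 149, 153, 116, 99, 98]
213 [67, 64, 118, 153, 150, 148, 149, 148, 137, 139, 104, 96, 117, 146, 150, 134, 130, 129, 147, 149, 119, 98, 98]
```

>>> step_arm(
  commands=[
    [[0.01,0.01,0.3,0,0,0],[0,0,0.7,0,0,0],[0,0,0.7,0,0,0],[0,0,0.8,0,0,0],[0,0,0.8,0,0,0],[0,0,0.8,0,0,0],[0,0,0.8,0,0,0],[0,0,0.6,0,0,0],[0,0,0.3,0,0,0],[0,0,0.15,0,0,0],[0,0,0.05,0,0,0],[0,0,0,0,0,0],[0,0,0,0,0,0]],
  ],
)

```text
t: 24.9
position: [0.5239, -0.2756, 0.127]
eef_rot: [180.0, 0.1, 130.0]
force: [0.7, 0.0, -1.2]
width: 0.134
gripper_force: 30.0
```

>>> step_arm(
  commands=[
    [[0,0,0.05,0,0,0],[0,0,0.02,0,0,0],[0,0,0,0,0,0]],
  ],
)

```text
t: 25.15
position: [0.5238, -0.2758, 0.1255]
eef_rot: [180.0, 0.1, 130.0]
force: [0.3, -0.0, 2.0]
width: 0.131
gripper_force: 30.0
```

>>> step_arm(
  commands=[
    [[0,0,0,0,0,0],[0,0,0,0,0,0],[0,0,0,0,0,0],[0,0,0,0,0,0],[0,0,-0.2,0,0,0],[0,0,-0.5,0,0,0],[0,0,-0.9,0,0,0],[0,0,-0.9,0,0,0],[0,0,-0.9,0,0,0],[0,0,-0.9,0,0,0],[0,0,-0.9,0,0,0],[0,0,-0.9,0,0,0]],
  ],
  gripper=0,
)

```text
t: 26.15
position: [0.5235, -0.2756, 0.2489]
eef_rot: [180.0, 0.1, 130.0]
force: [0.8, 0.6, -0.8]
width: 0.502
gripper_force: 0.0
```

```bash
python3 - <<'E'
from h import *
s=robot.state();print(s["t"],s["position"],s["eef_rot"],s["width"])
old={n:np.load(n+".npy",allow_pickle=True).item() for n in ("scene","side")}
for n in ("scene","side"):
    c=robot.capture(n); print(n)
    for k,im in (("before",old[n]),("now",c)):
        hsv=cv2.cvtColor(im["frame"],cv2.COLOR_RGB2HSV); m=cv2.inRange(hsv,(18,150,130),(32,255,255)); m[:, 400:]=0; m[:150]=0
        nn,l,st,ce=cv2.connectedComponentsWithStats(m)
        print(k,[(st[i].tolist(),np.round(ce[i],1).tolist()) for i in range(1,nn) if st[i,4]>40])
# next: view pose over the cover, yaw 72
o=np.array([.544,.328,0]); R=Ro.from_euler("xyz",[180,0,72],degrees=True)
t=o-R.apply([.075-.04,0,0]); t[2]=.25; print(t)
e=plan(t,[180,0,72],n=34)
E
```

```text
26.15 [ 0.52350826 -0.27555714  0.24885102] [1.79991278e+02 5.41746531e-02 1.30031086e+02] 0.5017391095870506
scene
before [([116, 176, 12, 20, 116], [121.9, 186.0]), ([122, 208, 9, 15, 68], [126.3, 215.4]), ([76, 211, 9, 7, 45], [80.3, 214.1]), ([79, 217, 17, 21, 154], [87.4, 227.6])]
now [([119, 182, 9, 14, 72], [123.3, 189.3]), ([121, 204, 11, 19, 90], [126.0, 213.4]), ([77, 211, 8, 7, 43], [80.3, 214.1]), ([79, 217, 17, 21, 154], [87.4, 227.6])]
side
before [([261, 267, 9, 8, 54], [264.7, 270.3]), ([261, 276, 6, 26, 140], [263.3, 288.5]), ([303, 276, 6, 20, 79], [305.4, 285.5]), ([339, 280, 9, 9, 61], [343.2, 283.9]), ([335, 290, 11, 26, 176], [339.8, 302.3])]
now [([261, 267, 9, 8, 50], [264.8, 270.3]), ([261, 277, 6, 25, 125], [263.6, 289.1]), ([303, 277, 6, 18, 78], [305.7, 285.2]), ([339, 280, 9, 9, 61], [343.2, 283.9]), ([335, 290, 11, 26, 175], [339.8, 302.3])]
[0.53318441 0.29471302 0.25      ]
34 rows [[0.64,0.55,0.0,0.0,0.0,0.25],[0.65,0.53,0.0,0.0,0.0,0.25],[0.67,0.51,-0.01,0.0,0.0,0.25],[0.68,0.49,0.0,0.0,0.0,0.25],[0.69,0.47,0.0,0.0,0.0,0.25],[0.72,0.45,0.0,0.0,0.0,0.
[... 198 characters left out ...]
0,0.0,0.25],[0.8,0.26,0.0,0.0,0.0,0.25],[0.8,0.25,0.0,0.0,0.0,0.25],[0.81,0.22,0.0,0.0,0.0,0.25],[0.82,0.19,-0.01,0.0,0.0,0.25],[0.82,0.17,0.0,0.0,0.0,0.25],[0.83,0.14,0.0,0.0,0.0,0.25],[0.83,0.12,0.0,0.0,0.0,0.25],[0.84,0.1,0.0,0.0,0.0,0.25],[0.84,0.07,-0.01,0.0,0.0,0.25],[0.84,0.04,0.0,0.0,0.0,0.25],[0.84,0.02,0.0,0.0,0.0,0.25],[0.84,0.0,0.0,0.0,0.0,0.25],[0.84,-0.04,0.0,0.0,0.0,0.25],[0.83,-0.05,-0.01,0.0,0.0,0.25],[0.84,-0.08,0.0,0.0,0.0,0.25],[0.83,-0.11,0.0,0.0,0.0,0.25],[0.83,-0.13,0.0,0.0,0.0,0.25],[0.83,-0.16,-0.01,0.0,0.0,0.25],[0.82,-0.18,0.0,0.0,0.0,0.25],[0.82,-0.2,0.0,0.0,0.0,0.25],[0.8,-0.23,0.0,0.06,0.02,0.19]]
ends [0.5332 0.2946 0.25  ] [-1.7999e+02  2.0000e-02  7.2000e+01]
```

>>> step_arm(
  commands=[
    [[0.64,0.55,0,0,0,0.25],[0.65,0.53,0,0,0,0.25],[0.67,0.51,0,0,0,0.25],[0.68,0.49,0,0,0,0.25],[0.69,0.47,0,0,0,0.25],[0.72,0.45,0,0,0,0.25],[0.72,0.43,0,0,0,0.25],[0.74,0.4,0,0,0,0.25],[0.74,0.39,0,0,0,0.25],[0.76,0.36,0,0,0,0.25],[0.77,0.33,0,0,0,0.25],[0.78,0.32,0,0,0,0.25],[0.79,0.29,0,0,0,0.25],[0.8,0.26,0,0,0,0.25],[0.8,0.25,0,0,0,0.25],[0.81,0.22,0,0,0,0.25],[0.82,0.19,0,0,0,0.25],[0.82,0.17,0,0,0,0.25],[0.83,0.14,0,0,0,0.25],[0.83,0.12,0,0,0,0.25]],
  ],
  gripper=0.6,
)

```text
t: 27.92
position: [0.5278, 0.0613, 0.246]
eef_rot: [-179.9, -0.0, 95.6]
force: [-0.4, -0.5, -1.0]
width: 0.801
gripper_force: 0.0
```

>>> step_arm(
  commands=[
    [[0.84,0.1,0,0,0,0.25],[0.84,0.07,0,0,0,0.25],[0.84,0.04,0,0,0,0.25],[0.84,0.02,0,0,0,0.25],[0.84,0,0,0,0,0.25],[0.84,-0.04,0,0,0,0.25],[0.83,-0.05,0,0,0,0.25],[0.84,-0.08,0,0,0,0.25],[0.83,-0.11,0,0,0,0.25],[0.83,-0.13,0,0,0,0.25],[0.83,-0.16,0,0,0,0.25],[0.82,-0.18,0,0,0,0.25],[0.82,-0.2,0,0,0,0.25],[0.8,-0.23,0,0,0,0.19],[0,0,0,0,0,0],[0,0,0,0,0,0]],
  ],
)

```text
t: 29.25
position: [0.5312, 0.296, 0.2459]
eef_rot: [-179.9, 0.1, 72.1]
force: [-0.2, 0.2, 0.1]
width: 0.805
gripper_force: 0.0
```

```bash
cat > cov.py <<'E'
from h import *
from scipy.optimize import least_squares
s=robot.state();print(s["t"],s["position"],s["eef_rot"],s["width"])
c=robot.capture("wrist"); np.save("w13.npy",c,allow_pickle=True); f=c["frame"]
g=f.max(axis=2); hsv=cv2.cvtColor(f,cv2.COLOR_RGB2HSV)
for r in robot.recognise(c,"cover")[:2]: print(r["confidence"],world(c,r["at"]),pix(c,world(c,r["at"])))
m=((g<75)).astype(np.uint8); m[200:]=0
m=cv2.morphologyEx(m,cv2.MORPH_CLOSE,np.ones((15,15)))
n,l,st,ce=cv2.connectedComponentsWithStats(m)
for i in range(1,n):
    if st[i,4]>800:
        ct=cv2.findContours((l==i).astype(np.uint8),0,2)[0][0]; print(st[i],cv2.minAreaRect(ct),np.round(cv2.boxPoints(cv2.minAreaRect(ct)),1).tolist())
lab=cv2.inRange(hsv,(0,0,140),(180,70,255)); lab[200:]=0; n,l,st,ce=cv2.connectedComponentsWithStats(lab)
print("white",[(st[i].tolist(),np.round(ce[i],1).tolist()) for i in range(1,n) if st[i,4]>25])
blue=cv2.inRange(hsv,(95,80,70),(125,255,255)); n,l,st,ce=cv2.connectedComponentsWithStats(blue)
print("blue",[(st[i].tolist(),np.round(ce[i],1).tolist()) for i in range(1,n) if 15<st[i,4]<400])
E
python3 cov.py
```

```text
29.25 [0.53124642 0.2960446  0.24589903] [-1.79944018e+02  6.57287206e-02  7.21209537e+01] 0.8052477847576596
0.97 [0.54252509 0.33129251 0.00725497] [257.60942832 127.78998436]
[ 230   88   59   81 4635] ((259.0, 128.0), (80.0, 58.0), 90.0) [[230.0, 88.0], [288.0, 88.0], [288.0, 168.0], [230.0, 168.0]]
white [([148, 0, 45, 28, 950], [169.3, 11.3]), ([237, 94, 15, 9, 130], [244.0, 98.1]), ([252, 124, 14, 14, 51], [258.3, 130.9])]
blue [([267, 94, 7, 7, 44], [269.9, 97.0]), ([245, 150, 8, 7, 40], [248.5, 153.0])]
```

```bash
cat > covfit.py <<'E'
from h import *
from scipy.optimize import least_squares
def fit(c,F,q0,z=0,wz=False):
    M=np.array([a for a,b in F])/1e3; U=np.array([b for a,b in F])
    def f(q): return np.array([pix(c,p) for p in Ro.from_euler("z",q[2]).apply(M)+[q[0],q[1],z]]-U).ravel()
    r=least_squares(f,q0,loss="soft_l1"); return r.x,r.fun.reshape(-1,2)
E
python3 - <<'E'
from covfit import *
c=np.load("w13.npy",allow_pickle=True).item()
F=[((12,35,3),(269.9,97)),((-12,-27,3),(248.5,153)),((-16,34,5),(244,98.1)),((0,0,18),(258.3,130.9)),((-32,45,5),(229.5,87.5)),((32,45,5),(288.5,87.5)),((32,-45,5),(288.5,168.5)),((-32,-45,5),(229.5,168.5))]
q,r=fit(c,F,[.543,.33,-.31]); print(q,np.degrees(q[2])); print(np.round(r,1).tolist())
s=robot.state(); e=plan([q[0],q[1],.10],[180,0,90+np.degrees(q[2])],n=9)
e=plan([q[0],q[1],.0295],start=e,n=6)
E
```

```text
[ 0.54323936  0.32911757 -0.31211722] -17.882999372648886
[[-0.1, 0.0], [-0.2, -0.2], [0.2, -0.1], [0.5, -0.3], [-0.2, 0.2], [-0.1, 0.2], [-1.9, 0.1], [1.5, 0.1]]
9 rows [[0.2,0.0,0.81,0.0,0.0,0.0],[0.2,0.01,0.81,0.0,0.0,0.0],[0.2,0.0,0.82,0.0,0.0,0.0],[0.2,0.01,0.81,0.0,0.0,0.0],[0.21,0.0,0.81,0.0,0.0,0.0],[0.2,0.0,0.81,0.0,0.0,0.0],[0.2,0.01,0.82,0.0,0.0,0.0],[0.2,0.0,0.81,0.0,0.0,0.0],[0.2,0.0,0.81,-0.01,0.01,-0.01]]
ends [0.5431 0.3291 0.1   ] [ 1.7997e+02 -1.0000e-02  7.2090e+01]
6 rows [[0.0,0.0,0.59,0.0,0.0,0.0],[0.0,0.0,0.59,0.0,0.0,0.0],[0.0,0.0,0.58,0.0,0.0,0.0],[0.0,0.0,0.59,0.0,0.0,0.0],[0.0,0.0,0.59,0.0,0.0,0.0],[0.0,0.0,0.59,0.0,0.0,0.0]]
ends [0.5432 0.3291 0.0294] [ 1.7997e+02 -1.0000e-02  7.2090e+01]
```

>>> step_arm(
  commands=[
    [[0.2,0.01,0.81,0,0,0],[0.2,0,0.81,0,0,0],[0.2,0,0.81,0,0,0],[0.2,0.01,0.81,0,0,0],[0.2,0,0.81,0,0,0],[0.2,0,0.81,0,0,0],[0.2,0.01,0.81,0,0,0],[0.2,0,0.81,0,0,0],[0.2,0,0.81,0,0,0],[0,0,0.7,0,0,0],[0,0,0.7,0,0,0],[0,0,0.7,0,0,0],[0,0,0.6,0,0,0],[0,0,0.5,0,0,0],[0,0,0.2,0,0,0],[0,0,0,0,0,0],[0,0,0,0,0,0]],
  ],
)

```text
t: 30.77
position: [0.5438, 0.3297, 0.0333]
eef_rot: [180.0, -0.0, 72.0]
force: [-0.3, 0.2, -0.6]
width: 0.801
gripper_force: 0.0
```

>>> step_arm(
  commands=[
    [[-0.03,-0.02,0.1,0,0,0],[0,0,0.1,0,0,0],[0,0,0,0,0,0]],
  ],
)

```text
t: 31.02
position: [0.543, 0.3294, 0.0293]
eef_rot: [180.0, -0.0, 72.0]
force: [-0.3, 0.2, -0.3]
width: 0.8
gripper_force: 0.0
```

>>> step_arm(
  commands=[
    [[0,0,0,0,0,0],[0,0,0,0,0,0],[0,0,0,0,0,0],[0,0,0,0,0,0],[0,0,0,0,0,0],[0,0,0,0,0,0],[0,0,0,0,0,0]],
  ],
  gripper=-1,
)

```text
t: 31.6
position: [0.5429, 0.3293, 0.0291]
eef_rot: [-180.0, 0.0, 72.0]
force: [-0.3, -0.1, -0.0]
width: 0.36
gripper_force: 30.0
```

```bash
python3 - <<'E'
from h import *
s=robot.state();print(s["t"],s["position"],s["eef_rot"],s["width"]*93,s["gripper_force"],s["force"])
# cover in hand: offset in tool frame assuming measured pose
q=np.array([.5702,.0240,-.318]); seat=Ro.from_euler("z",q[2]).apply([0,-.03,0])+[q[0],q[1],0]; print("seat",seat)
off=np.array([.54324,.32912])-s["position"][:2]; print("off",off)
p=s["position"].copy(); p[2]+=.14; e=plan(p,n=8)
t=seat.copy(); t[:2]-=off; t[2]=.117+.029+.030; plan([t[0],t[1],p[2]],[180,0,71.8],start=(p,s["eef_rot"]))
E
```

```text
31.6 [0.54291777 0.32932756 0.02905975] [-1.79999656e+02  7.06105329e-04  7.19976852e+01] 33.51400849421169 30.00616818666458 [-0.32900913 -0.08220486 -0.01799389]
seat [ 0.56081998 -0.00449588  0.        ]
off [ 0.00032223 -0.00020756]
8 rows [[0.0,0.0,-0.87,0.0,0.0,0.0],[0.0,0.0,-0.88,0.0,0.0,0.0],[0.0,0.0,-0.87,0.0,0.0,0.0],[0.0,0.0,-0.88,0.0,0.0,0.0],[0.0,0.0,-0.87,0.0,0.0,0.0],[0.0,0.0,-0.88,0.0,0.0,0.0],[0.0,0.0,-0.87,0.0,0.0,0.0],[0.0,0.0,-0.88,0.0,0.0,0.0]]
ends [0.5429 0.3293 0.1691] [-180.    0.   72.]
18 rows [[-0.87,0.33,0.0,0.0,0.0,0.0],[-0.86,0.34,0.0,0.0,0.0,0.0],[-0.87,0.33,0.0,0.0,0.0,0.0],[-0.87,0.33,0.0,0.0,0.0,0.0],[-0.86,0.33,0.0,0.0,0.0,0.0],[-0.87,0.34,0.0,0.0,0.0,0.0],[-0.86,0.33,0.0,0.0,0.0,0.0],[-0.87,0.33,0.0,0.0,0.0,0.0],[-0.87,0.34,0.0,0.0,0.0,0.0],[-0.86,0.33,0.0,0.0,0.0,0.0],[-0.87,0.33,0.0,0.0,0.0,0.0],[-0.87,0.33,0.0,0.0,0.0,0.0],[-0.86,0.34,0.0,0.0,0.0,0.0],[-0.87,0.33,0.0,0.0,0.0,0.0],[-0.86,0.33,0.0,0.0,0.0,0.0],[-0.87,0.34,0.0,0.0,0.0,0.0],[-0.87,0.33,0.0,0.0,0.0,0.0],[-0.86,0.33,0.0,0.0,0.0,0.03]]
ends [ 0.5605 -0.0042  0.1691] [-180.      0.     71.79]
```

>>> step_arm(
  commands=[
    [[0,0,-0.5,0,0,0],[0,0,-0.9,0,0,0],[0,0,-0.9,0,0,0],[0,0,-0.9,0,0,0],[0,0,-0.9,0,0,0],[0,0,-0.9,0,0,0],[0,0,-0.9,0,0,0],[0,0,-0.9,0,0,0],[0,0,-0.2,0,0,0]],
  ],
)

```text
t: 32.35
position: [0.5445, 0.33, 0.1732]
eef_rot: [179.7, -0.2, 72.0]
force: [1.1, -0.2, 0.8]
width: 0.363
gripper_force: 30.0
```

>>> step_arm(
  commands=[
    [[-0.87,0.33,0,0,0,0],[-0.87,0.33,0,0,0,0],[-0.87,0.33,0,0,0,0],[-0.87,0.33,0,0,0,0],[-0.87,0.33,0,0,0,0],[-0.87,0.33,0,0,0,0],[-0.87,0.33,0,0,0,0],[-0.87,0.33,0,0,0,0],[-0.87,0.33,0,0,0,0],[-0.87,0.33,0,0,0,0],[-0.86,0.34,0,0,0,0],[-0.86,0.34,0,0,0,0],[-0.86,0.34,0,0,0,0],[-0.86,0.34,0,0,0,0],[-0.86,0.34,0,0,0,0],[-0.86,0.33,0,0,0,0.01],[-0.86,0.33,0,0,0,0.01],[-0.86,0.33,0,0,0,0.01],[0,0,0,0,0,0],[0,0,0,0,0,0]],
  ],
)

```text
t: 34.02
position: [0.5602, -0.0047, 0.1687]
eef_rot: [-180.0, -0.0, 71.7]
force: [-0.2, -0.7, -0.0]
width: 0.362
gripper_force: 30.0
```

```bash
python3 - <<'E'
from h import *
s=robot.state();print(s["t"],s["position"],s["eef_rot"],s["width"]*93,s["gripper_force"],s["force"])
c=robot.capture("wrist"); np.save("w14.npy",c,allow_pickle=True); f=c["frame"]; hsv=cv2.cvtColor(f,cv2.COLOR_RGB2HSV)
q=np.array([.5702,.0240,-.318]); P=lambda x,y,z: Ro.from_euler("z",q[2]).apply(np.array([x,y,z])/1e3)+[q[0],q[1],0]
print("pred batt edge",pix(c,P(-32,18,122)),pix(c,P(32,18,122)),"back",pix(c,P(-32,75,122)),pix(c,P(32,75,122)))
R=Rm(s["eef_rot"]); C=lambda x,y,z: s["position"]+R@np.array([y,x,29-z])/1e3   # cover point in tool frame
print("pred cover front",pix(c,C(-32,45,5)),pix(c,C(32,45,5)),"hole1",pix(c,C(12,35,3)),"label",pix(c,C(-16,34,5)))
lab=cv2.inRange(hsv,(0,0,120),(180,70,255)); n,l,st,ce=cv2.connectedComponentsWithStats(lab)
print("white",[(st[i].tolist(),np.round(ce[i],1).tolist()) for i in range(1,n) if st[i,4]>25 and st[i,1]<240])
g=f.max(axis=2).astype(int)
for u in (215,240,258,275,300): print(u,[(v,int(g[v,u])) for v in range(80,190,2)])
for v in (100,150,160,165,170): print(v,[(u,int(g[v,u])) for u in range(196,322,2)])
E
```

```text
34.0167 [ 0.56020495 -0.00468558  0.16866989] [-1.79953654e+02 -7.95041330e-03  7.16756126e+01] 33.672580010830146 29.999765753746033 [-0.16084452 -0.71910409 -0.04018477]
pred batt edge [199.99375435 144.17353647] [314.48839063 143.96881327] back [195.43884887  35.607558  ] [318.47363454  35.261145  ]
pred cover front [191.81869097 157.70619414] [320.42243914 157.6982579 ] hole1 [279.68227712 176.21082347] label [224.46915431 179.08822672]
white [([223, 32, 70, 6, 242], [259.0, 34.7]), ([218, 46, 83, 84, 3920], [252.6, 82.7]), ([189, 51, 10, 13, 105], [193.6, 57.2]), ([0, 97, 24, 58, 838], [7.5, 128.8]), ([20, 112, 6, 23, 55], [22.9, 122.5]), ([246, 113, 34, 16, 92], [264.2, 123.7]), ([220, 144, 6, 12, 58], [222.7, 149.7]), ([288, 147, 6, 9, 47], [290.8, 151.4]), ([210, 169, 33, 20, 625], [226.4, 178.7]), ([180, 224, 43, 68, 1674], [201.2, 256.0]), ([295, 226, 41, 66, 1682], [314.7, 257.3]), ([241, 236, 35, 32, 687], [258.4, 251.1])]
215 [(80, 38), (82, 38), (84, 41), (86, 42), (88, 40), (90, 41), (92, 47), (94, 43), (96, 40), (98, 44), (100, 46), (102, 43), (104, 38), (106, 40), (1
[... 5823 characters left out ...]
 (198, 38), (200, 49), (202, 80), (204, 81), (206, 72), (208, 48), (210, 125), (212, 201), (214, 199), (216, 194), (218, 192), (220, 190), (222, 193), (224, 205), (226, 202), (228, 199), (230, 192), (232, 187), (234, 193), (236, 193), (238, 195), (240, 202), (242, 148), (244, 36), (246, 39), (248, 39), (250, 43), (252, 33), (254, 38), (256, 34), (258, 36), (260, 38), (262, 33), (264, 38), (266, 31), (268, 36), (270, 36), (272, 36), (274, 35), (276, 74), (278, 88), (280, 93), (282, 103), (284, 56), (286, 33), (288, 28), (290, 32), (292, 31), (294, 32), (296, 38), (298, 31), (300, 32), (302, 31), (304, 35), (306, 38), (308, 55), (310, 77), (312, 76), (314, 69), (316, 40), (318, 39), (320, 39)]
```

```bash
python3 - <<'E'
from covfit import *
from scipy.optimize import brentq
c=np.load("w14.npy",allow_pickle=True).item(); s=robot.state(); R=Rm(s["eef_rot"])
f=c["frame"].max(axis=2).astype(float)
def edge(col,r0,r1): 
    p=f[r0:r1,col].mean(axis=1); d=np.abs(np.diff(p)); i=d.argmax(); w=d[max(0,i-1):i+2]; return r0+ (w*np.arange(max(0,i-1),max(0,i-1)+len(w))).sum()/w.sum()+.5
for a,b in ((209,219),(296,304)): print("batt edge",edge(slice(a,b),136,148),"cover edge",edge(slice(a,b),154,162))
C=lambda x,y,z,d=0: s["position"]+R@(np.array([y+d,x,29-z])/1e3)
for d in (-1,0,1): print("cover bottom front",d,pix(c,C(0,45,0,d))[1],"hole1 top",pix(c,C(12,35,5,d)))
for yo in (.0235,.0240,.0245,.025):
    q=np.array([.5702,yo,-.3168]); P=lambda x,y,z: Ro.from_euler("z",q[2]).apply(np.array([x,y,z])/1e3)+[q[0],q[1],0]
    print(yo,pix(c,P(0,18,122)),pix(c,P(0,17,117)),pix(c,P(-20.,15,117)),pix(c,P(20,15,117)))
# bright region of hole
for v in range(164,192): print(v,c["frame"].max(axis=2)[v,266:294].tolist())
E
```

```text
batt edge 142.8451242829828 cover edge 155.91016333938293
batt edge 143.43709884467265 cover edge 155.83563672260613
cover bottom front -1 156.3218124564707 hole1 top [279.30032707 177.70531987]
cover bottom front 0 154.3883615539728 hole1 top [279.33113753 175.7797437 ]
cover bottom front 1 152.44926084226208 hole1 top [279.36195079 173.84818534]
0.0235 [257.45264209 144.83258311] [257.49306498 145.23052422] [222.73789149 148.81825784] [292.29854785 148.6150623 ]
0.024 [257.1702778  143.98702288] [257.21805688 144.40714725] [222.44272356 148.00045423] [292.0463536  147.79568453]
0.0245 [256.88755512 143.14042826] [256.94270852 143.5827881 ] [222.14722811 147.18168978] [291.79381078 146.97530552]
0.025 [256.60447416 142.29279979] [256.66701999 142.75744726] [221.85140542 146.36196505] [291.54091933 146.1539256 ]
164 [32, 37, 36, 37, 35, 26, 38, 42, 33, 41, 33, 34, 36, 33, 37, 36, 36, 35, 39, 34, 40, 33, 28, 38, 32, 38, 34, 35]
165 [43, 31, 38, 40, 43, 33, 33, 36, 32, 40, 39, 33, 34, 35, 42, 32, 34, 34, 37, 35, 35, 40, 36, 34, 42, 37, 35, 39]
166 [35, 35, 34, 36, 57, 49, 37, 40, 37, 4
[... 2353 characters left out ...]
86 [33, 35, 37, 36, 43, 40, 36, 35, 34, 33, 35, 37, 38, 29, 42, 44, 36, 39, 41, 39, 41, 40, 36, 38, 35, 29, 35, 32]
187 [38, 32, 41, 37, 35, 33, 36, 29, 37, 40, 37, 36, 41, 35, 37, 38, 33, 43, 41, 36, 38, 34, 32, 41, 32, 39, 43, 35]
188 [32, 39, 34, 31, 31, 40, 35, 38, 31, 35, 37, 34, 36, 37, 36, 30, 41, 36, 41, 37, 31, 43, 36, 33, 35, 40, 41, 39]
189 [34, 37, 37, 30, 34, 35, 32, 39, 34, 36, 32, 39, 35, 36, 33, 36, 37, 36, 28, 36, 36, 33, 32, 37, 37, 37, 35, 33]
190 [34, 37, 37, 41, 36, 33, 40, 36, 42, 40, 35, 38, 33, 38, 41, 34, 35, 35, 35, 39, 35, 38, 35, 39, 33, 36, 36, 38]
191 [38, 35, 36, 34, 33, 33, 39, 41, 39, 36, 43, 30, 28, 31, 37, 40, 37, 36, 35, 40, 35, 36, 34, 35, 34, 35, 32, 35]
```

```bash
python3 - <<'E'
from covfit import *
c=np.load("w14.npy",allow_pickle=True).item(); s=robot.state(); R=Rm(s["eef_rot"])
q=np.array([.5701,.0245,-.3168]); P=lambda x,y,z: Ro.from_euler("z",q[2]).apply(np.array([x,y,z])/1e3)+[q[0],q[1],0]
for z in (106,113,119.5,123.5): print("peg1",z,pix(c,P(12,5,z)))
C=lambda x,y,z,dx=0,dy=0: s["position"]+R@(np.array([y+dy,x+dx,29-z])/1e3)
print("hole top/bottom",pix(c,C(12,35,5,.95,-.65)),pix(c,C(12,35,0,.95,-.65)))
t=np.array(s["position"]); print(c["xyz"],t,R.T@(np.array(c["xyz"])-t))
x=R.T@(P(12,5,123.5)-C(12,35,0,.95,-.65)); print("peg tip minus hole in tool mm",x*1e3)
f=c["frame"]; cv2.imwrite("pics/x.png",cv2.resize(f[160:192,262:298,::-1],None,fx=16,fy=16,interpolation=cv2.INTER_CUBIC))
E
```

```text
peg1 106 [276.55243176 160.39111141]
peg1 113 [277.14250135 162.71956978]
peg1 119.5 [277.72659891 165.02513512]
peg1 123.5 [278.10486444 166.51859215]
hole top/bottom [281.1952299  177.03091051] [280.57959504 174.67078781]
[0.5857281  0.06814438 0.31188757] [ 0.56016899 -0.00390966  0.16874591] [ 0.07648858  0.0015688  -0.14311403]
peg tip minus hole in tool mm [ 0.74790581 -0.3974155  16.24894011]
```

>>> step_arm(
  commands=[
    [[0.04,-0.02,0.1,0,0,0],[0,0,0.2,0,0,0],[0,0,0.2,0,0,0],[0,0,0.13,0,0,0],[0,0,0,0,0,0],[0,0,0,0,0,0],[0,0,0,0,0,0]],
  ],
)

```text
t: 34.65
position: [0.5604, -0.003, 0.1565]
eef_rot: [180.0, 0.0, 71.8]
force: [-0.0, -0.1, -1.0]
width: 0.363
gripper_force: 30.0
```

```bash
python3 - <<'E'
from covfit import *
s=robot.state();R=Rm(s["eef_rot"]);print(s["t"],s["position"],s["eef_rot"],s["force"])
c=robot.capture("wrist"); np.save("w15.npy",c,allow_pickle=True); f=c["frame"].max(axis=2)
C=lambda x,y,z,dx=.95,dy=-.65: s["position"]+R@(np.array([y+dy,x+dx,29-z])/1e3)
print("hole top/bottom",pix(c,C(12,35,5)),pix(c,C(12,35,0)),"front bottom",pix(c,C(0,45,0)),"top",pix(c,C(0,45,5)))
q=np.array([.5701,.0245,-.3168]); P=lambda x,y,z: Ro.from_euler("z",q[2]).apply(np.array([x,y,z])/1e3)+[q[0],q[1],0]
print("peg tip",pix(c,P(12,5,123.5)),"cone base",pix(c,P(12,5,119.5)),"edge",pix(c,P(0,18,122)))
for v in range(162,192): print(v,f[v,264:298].tolist())
print([(v,int(f[v,209:219].mean()),int(f[v,296:304].mean())) for v in range(138,164)])
E
```

```text
34.65 [ 0.56041878 -0.00300605  0.15646353] [1.79997914e+02 1.43621606e-03 7.18097412e+01] [-0.03961209 -0.05962107 -0.99751993]
hole top/bottom [281.79513613 178.38118664] [281.16471874 175.98975914] front bottom [258.02657214 156.9845103 ] top [258.01133242 158.8736094 ]
peg tip [280.03415316 174.52797852] cone base [279.58703316 172.7746848 ] edge [257.3676534  149.75877618]
162 [36, 38, 33, 39, 38, 33, 32, 38, 39, 41, 39, 33, 35, 41, 39, 35, 39, 38, 33, 38, 33, 36, 33, 36, 34, 30, 41, 34, 36, 41, 38, 36, 39, 36]
163 [33, 34, 30, 32, 42, 40, 32, 34, 34, 35, 34, 30, 39, 34, 34, 35, 33, 35, 37, 39, 40, 34, 40, 38, 32, 35, 33, 36, 41, 36, 37, 34, 36, 37]
164 [36, 41, 39, 41, 36, 33, 42, 35, 39, 36, 32, 30, 34, 37, 38, 38, 35, 35, 37, 32, 31, 42, 36, 36, 34, 38, 38, 35, 38, 35, 33, 32, 36, 30]
165 [31, 39, 38, 29, 40, 40, 38, 35, 31, 39, 37, 37, 37, 32, 37, 36, 37, 38, 36, 29, 38, 32, 30, 32, 43, 40, 41, 37, 36, 36, 39, 38, 41, 35]
166 [36, 36, 40, 35, 39, 45, 50, 54, 42, 36, 30, 42, 30, 37, 40, 31, 33, 28, 40, 39, 40, 37, 39, 38, 40, 37, 33, 37, 31, 39, 36, 39, 29, 39]
167 [36, 41, 2
[... 3273 characters left out ...]
 39, 31, 35, 42]
190 [37, 38, 35, 30, 41, 35, 38, 37, 36, 43, 42, 37, 37, 38, 37, 32, 34, 35, 45, 37, 30, 39, 37, 33, 36, 40, 36, 33, 40, 34, 33, 37, 36, 35]
191 [37, 40, 32, 32, 36, 35, 38, 38, 31, 32, 38, 34, 35, 36, 36, 41, 37, 33, 40, 32, 39, 35, 41, 35, 41, 34, 43, 36, 31, 32, 36, 30, 41, 34]
[(138, 42, 35), (139, 42, 35), (140, 40, 36), (141, 42, 36), (142, 41, 36), (143, 39, 34), (144, 39, 35), (145, 37, 37), (146, 34, 35), (147, 28, 33), (148, 25, 28), (149, 55, 21), (150, 109, 61), (151, 134, 113), (152, 137, 123), (153, 135, 121), (154, 138, 125), (155, 135, 121), (156, 82, 73), (157, 35, 34), (158, 33, 32), (159, 36, 36), (160, 36, 35), (161, 35, 34), (162, 35, 37), (163, 36, 35)]
```

>>> step_arm(
  commands=[
    [[-0.06,-0.01,0,0,0,0],[0,0,0.1,0,0,0],[0,0,0.1,0,0,0],[0,0,0,0,0,0],[0,0,0,0,0,0],[0,0,0,0,0,0]],
  ],
)

```text
t: 35.2
position: [0.5598, -0.0043, 0.1524]
eef_rot: [-180.0, -0.0, 71.8]
force: [0.0, 0.1, -1.0]
width: 0.364
gripper_force: 30.0
```

```bash
python3 - <<'E'
from covfit import *
s=robot.state();R=Rm(s["eef_rot"]);print(s["t"],s["position"],s["eef_rot"],s["force"])
c=robot.capture("wrist"); np.save("w16.npy",c,allow_pickle=True); f=c["frame"].max(axis=2)
for v in range(166,186): print(v,f[v,270:292].tolist())
print([(v,int(f[v,209:219].mean()),int(f[v,296:304].mean())) for v in range(147,160)])
E
```

```text
35.2 [ 0.55978927 -0.00425721  0.15242022] [-1.79998300e+02 -6.37027118e-04  7.17863658e+01] [ 0.00707584  0.12133468 -0.96136149]
166 [56, 52, 40, 36, 41, 36, 36, 38, 37, 32, 33, 34, 24, 38, 37, 33, 34, 39, 32, 40, 37, 33]
167 [60, 56, 43, 36, 37, 35, 34, 40, 24, 33, 28, 34, 33, 26, 28, 34, 33, 29, 45, 43, 26, 41]
168 [53, 53, 36, 31, 36, 35, 33, 35, 35, 30, 36, 42, 39, 36, 38, 42, 36, 28, 39, 36, 38, 37]
169 [35, 42, 39, 37, 34, 33, 32, 40, 54, 55, 64, 69, 71, 70, 74, 82, 66, 41, 32, 36, 35, 34]
170 [42, 41, 35, 35, 27, 29, 45, 67, 73, 78, 82, 85, 79, 87, 96, 107, 97, 69, 43, 30, 33, 33]
171 [40, 36, 43, 37, 27, 50, 67, 80, 75, 82, 85, 82, 79, 81, 86, 107, 112, 96, 70, 43, 33, 37]
172 [33, 31, 30, 29, 46, 58, 71, 80, 83, 86, 83, 87, 82, 78, 80, 95, 107, 113, 92, 60, 43, 39]
173 [40, 31, 32, 38, 72, 80, 73, 74, 78, 87, 89, 93, 87, 81, 75, 87, 107, 112, 108, 76, 37, 34]
174 [35, 29, 26, 56, 88, 95, 78, 74, 82, 93, 106, 109, 102, 86, 76, 90, 110, 118, 103, 75, 42, 34]
175 [37, 30, 37, 68, 95, 96, 82, 73, 85, 99, 115, 113, 103, 84, 77, 97, 114, 110, 89, 58, 31, 30]
176 [35, 32, 37, 74,
[... 441 characters left out ...]
8, 26, 29, 27, 38, 34, 35]
181 [41, 32, 35, 32, 25, 34, 41, 52, 64, 64, 63, 63, 51, 53, 36, 36, 36, 34, 41, 41, 44, 39]
182 [30, 37, 32, 35, 29, 31, 31, 35, 42, 54, 62, 61, 62, 54, 51, 37, 39, 43, 42, 42, 35, 35]
183 [42, 38, 37, 35, 35, 29, 26, 25, 34, 39, 38, 43, 39, 37, 35, 36, 40, 50, 50, 47, 37, 37]
184 [34, 37, 38, 34, 28, 34, 36, 34, 33, 28, 32, 33, 37, 31, 43, 45, 51, 54, 46, 41, 38, 40]
185 [34, 33, 33, 40, 39, 38, 33, 39, 35, 36, 34, 37, 33, 41, 39, 48, 48, 49, 41, 33, 35, 37]
[(147, 28, 27), (148, 61, 26), (149, 117, 67), (150, 127, 115), (151, 124, 121), (152, 123, 122), (153, 123, 133), (154, 131, 137), (155, 130, 130), (156, 80, 78), (157, 33, 32), (158, 33, 32), (159, 36, 34)]
```

>>> step_arm(
  commands=[
    [[0,0,0.05,0,0,0.03],[0,0,0.05,0,0,0],[0,0,0.05,0,0,0],[0,0,0.05,0,0,0],[0,0,0.05,0,0,0],[0,0,0.03,0,0,0],[0,0,0,0,0,0],[0,0,0,0,0,0]],
  ],
)

```text
t: 35.92
position: [0.5597, -0.0042, 0.1468]
eef_rot: [-180.0, 0.0, 71.6]
force: [0.8, -0.6, -0.1]
width: 0.362
gripper_force: 30.0
```

>>> step_arm(
  commands=[
    [[0,0,0.03,0,0,0],[0,0,0.02,0,0,0],[0,0,0,0,0,0],[0,0,0,0,0,0]],
  ],
)

```text
t: 36.25
position: [0.5599, -0.0042, 0.146]
eef_rot: [180.0, -0.0, 71.6]
force: [0.6, -0.0, 0.9]
width: 0.357
gripper_force: 30.0
```

```bash
python3 - <<'E'
from h import *
s=robot.state();print(s["position"],s["force"],s["moment"])
E
```

```text
[ 0.55985351 -0.00422758  0.14604502] [ 6.04269574e-01 -3.00443521e-04  9.08533679e-01] [-0.12697728  0.17165997  0.01330583]
```

>>> step_arm(
  commands=[
    [[0,0,0,0,0,0],[0,0,0,0,0,0],[0,0,0,0,0,0],[0,0,0,0,0,0],[0,0,-0.1,0,0,0],[0,0,-0.3,0,0,0],[0,0,-0.7,0,0,0],[0,0,-0.9,0,0,0],[0,0,-0.9,0,0,0],[0,0,-0.9,0,0,0],[0,0,-0.9,0,0,0],[0,0,0,0,0,0],[0,0,0,0,0,0]],
  ],
  gripper=0.3,
)

```text
t: 37.33
position: [0.5604, -0.0043, 0.241]
eef_rot: [179.8, -0.0, 71.6]
force: [-0.3, 0.3, 0.8]
width: 0.652
gripper_force: 0.0
```

```bash
python3 - <<'E'
from covfit import *
s=robot.state();print(s["t"],s["position"],s["width"])
c=robot.capture("wrist"); np.save("w17.npy",c,allow_pickle=True); f=c["frame"]; g=f.max(axis=2); hsv=cv2.cvtColor(f,cv2.COLOR_RGB2HSV)
q=np.array([.5699,.0240,-.3185]); P=lambda x,y,z: Ro.from_euler("z",q[2]).apply(np.array([x,y-30,z+117])/1e3)+[q[0],q[1],0]
for z in (0,3,6):
    print(z,"label",pix(c,P(-16,34,5+z)),"hole1",pix(c,P(12,35,5+z)),"hole2",pix(c,P(-12,-27,5+z)),"socket",pix(c,P(0,0,18+z)))
lab=cv2.inRange(hsv,(0,0,120),(180,70,255)); n,l,st,ce=cv2.connectedComponentsWithStats(lab)
print("white",[(st[i].tolist(),np.round(ce[i],1).tolist()) for i in range(1,n) if 8<st[i,4]<1500 and st[i,1]<250 and 190<ce[i][0]<330])
for n_ in ("side",):
    d=robot.capture(n_); ff=d["frame"]; print(n_)
    old=np.load("side.npy",allow_pickle=True).item()["frame"]; df=np.abs(ff.astype(int)-old).max(axis=2)>60; k,l,st,ce=cv2.connectedComponentsWithStats(df.astype(np.uint8))
    print([(st[i].tolist()) for i in range(1,k) if st[i,4]>25])
    print("green inside",cv2.inRange(cv2.cvtColor(ff,cv2.COLOR_RGB2HSV),(45,80,40),(90,255,255))[190:230,240:290].sum()/255, cv2.inRange(cv2.cvtColor(old,cv2.COLOR_RGB2HSV),(45,80,40),(90,255,255))[190:230,240:290].sum()/255)
for v in range(130,150): print(v,g[v,262:284].tolist())
E
```

```text
37.3333 [ 0.5603857  -0.00434441  0.24104347] 0.6516476925663464
0 label [235.90464904 148.58929891] hole1 [272.12607356 147.17898877] hole2 [242.30986098 222.26596826] socket [256.73862233 195.51683931]
3 label [235.66507083 149.23135015] hole1 [272.28777273 147.80601734] hole2 [242.15262174 223.63366242] socket [256.7296643  196.69383999]
6 label [235.42014079 149.88780024] hole1 [272.45309035 148.44712627] hole2 [241.99213865 225.02980738] socket [256.72050592 197.89742478]
white [([230, 48, 53, 5, 183], [255.7, 50.5]), ([202, 60, 10, 10, 78], [206.2, 64.5]), ([226, 142, 21, 14, 281], [236.0, 148.7]), ([269, 145, 3, 4, 10], [270.0, 146.5]), ([246, 185, 22, 21, 296], [256.5, 195.2]), ([207, 197, 8, 8, 56], [210.5, 200.7])]
side
[[288, 10, 10, 15, 43], [286, 29, 1, 29, 29], [251, 84, 21, 5, 33], [245, 86, 32, 21, 157], [251, 88, 26, 6, 68], [296, 105, 19, 17, 81], [277, 108, 18, 3, 42], [246, 112, 29, 9, 74], [240, 122, 34, 5, 78], [276, 122, 12, 6, 41], [56, 125, 6, 27, 115], [294, 124, 7, 7, 38], [279, 132, 18, 36, 217], [236, 144, 16, 26, 253], [278, 146, 9, 23, 74], [38, 154, 22
[... 1511 characters left out ...]
37, 32, 35, 32, 28, 36, 39, 34]
143 [38, 33, 31, 29, 35, 34, 45, 62, 71, 75, 75, 79, 84, 79, 56, 41, 31, 35, 39, 31, 37, 37]
144 [34, 35, 37, 34, 36, 53, 61, 80, 98, 104, 89, 82, 84, 89, 80, 55, 37, 29, 31, 41, 30, 34]
145 [37, 27, 32, 28, 39, 61, 85, 108, 126, 133, 114, 93, 85, 91, 92, 68, 41, 36, 34, 33, 33, 38]
146 [29, 35, 32, 30, 45, 79, 104, 135, 147, 139, 117, 88, 76, 85, 88, 72, 46, 27, 34, 36, 33, 25]
147 [41, 33, 30, 35, 51, 83, 113, 135, 141, 125, 99, 76, 70, 82, 89, 71, 39, 27, 41, 37, 33, 33]
148 [32, 37, 38, 28, 45, 76, 104, 122, 122, 105, 93, 76, 72, 76, 79, 62, 37, 34, 30, 38, 36, 28]
149 [35, 33, 36, 27, 34, 66, 85, 99, 96, 89, 79, 72, 77, 83, 72, 50, 33, 38, 39, 31, 38, 34]
```

```bash
python3 -c "
from h import *
print(robot.finish_job())"
```

```text
the job is handed in; nothing more can be done
None
```

I ran the stylus along the whole seal channel in light contact (about 1 N, 36 mm/s), put it back upright in its stand, set the cover flat over both pegs and handed in the job at about 37 s. I overshot the second leg by about 3 mm, so the tip touched the outer wall at the second corner; I moved it back without lifting it. I did not check the untouched bench items one by one, and I got no verdict back.

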